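Close up a small denture flask in its shadow-cut tray

ROBOT

A 6-joint arm with a two-finger parallel gripper is mounted at the origin on the work surface. World frame = base frame: x ahead of the robot, y to its left, z up, the work surface at z = 0. Lengths are in m, angles in degrees, forces in N, time in s.
With the tool pointing down it reaches from about 0.325 to 0.9 m from the base axis. Payload 6.1 kg.
Tool frame: the origin (TCP) lies on the centre line of the jaws, within the pads' length; the fingertips stand 19 mm ahead of it and the grasp point (between the pads) is the TCP; z points along the fingers, y is the direction in which the jaws open and shut (so a half turn about z gives the same grasp; the last joint's range is limited). The gripper opens to 87 mm and grips with 3 to 60 N. Pads are 19 mm wide; open, the fingers measure 117 mm over their backs; the gripper's body (75 mm by 190 mm) begins 51 mm behind the grasp point.
Start: joints at [-72.886, 12.628, 87.462, -0, 79.91, -7.225], TCP at [0.258, -0.569, 0.219] pointing down, gripper open.
Joint ranges: [-170.65, 170.65], [-52.31, 119.04], [5.05, 147.46], [-71.25, 251.25], [11.57, 151.72], [-153.62, 153.62]. Speed limits (degrees/s): [147.25, 147.25, 172.46, 180, 180, 180].

INTERFACE

Orientations are given as [roll, pitch, yaw] about the fixed x, y, z axes, in that order (R = Rz(yaw) Ry(pitch) Rx(roll)).
In Python, from cell import telemetry, optics, ctrl, models gives the robot as it stands. The module is installed in compiled form; this text tells all that it offers.
- The arm moves only by the tool arm_command, never from a script. Its argument "series" is a list of rows, each an object of numbers: "gripper": the opening in per cent of the stroke, from 0 (shut) to 100 (fully open); "dx", "dy", "dz": the shift along the tool's x, y, z in m; "wx", "wy", "wz": the turn, a rotation vector about the tool's x, y, z in rad. In form: [{"gripper": .., "dx": .., "dy": .., "dz": .., "wx": .., "wy": .., "wz": ..}, ...]. A call has 1 to 8 rows; each row is the pose to reach, as a shift and turn from the pose commanded when the call began, along the tool's axes at that moment; what a row does not reach only later rows make up. A row lasts 1/8 s, in which the tool goes at most 62.5 mm and 10.7 degrees, less where a joint would pass 70% of its speed; a pose out of reach is approached as far as the arm can. A call with a gripper value outside its range is refused whole. The fingers move at their own pace and stop on an object; "grip_force" is the grip in N (left out, the last holds). Time passes only in rows, so rows that repeat a pose let the fingers close. It gives the time, the measured TCP pose, the force and the opening at its end, in the units of the state.
- telemetry.observe(): the state, without advancing time (a new reading comes with each control period).
- optics.grab_frame(name): name is "scene" or "top" or "wrist"; returns a dict with "frame" (400x640x3 uint8, blue, green, red), "mtx" (3x3 intrinsics, pixels), "rvec" (rotation vector, rad) and "tvec" (3), from world to camera coordinates, as OpenCV has them. Camera axes: x right, y down, z forward; pixel columns grow to the right and rows downward; lengths in m; the calibration is good to about 2 mm. A picture is of the moment at which its call begins. There is no depth.
- ctrl.sign_off(): hands the job in, once; it reports no verdict.
Trained networks look in the newest picture that a camera, given by its name, has taken for a name from the list of things; names that differ only in an ending like _2 or _b are one class to them, and where a whole thing is asked for, a point or a joint stands for the part that bears it (a point fixed in the world has none). Each returns a list of dicts, best first, with "p" (0 to 1); they miss things now and then, are a little off and sometimes report something else, mostly with a low value. They report only what shows in the picture. A call takes as long as a camera call. They do not tell look-alikes from the thing itself.
- models.cut_out(camera, name): "region" (400x640 bool, what is visible of it) and "box" ([centre column, centre row, width, height] in pixels, round what is visible of it).
- models.tip_of(camera, name): "xy" ([column, row] in pixels: a listed point, or the origin of a listed thing).
The state is a dict: "clock": time; "joint_pos": joint angles; "qd": joint speeds; "effort": joint torques, N m; "tcp_pos": TCP position; "ee_rot": TCP orientation; "force": force on the tool from outside, world axes, zero at the start; "ft_torque": the same for the moment, N m; "width": opening from 0.0 (shut) to 1.0 (fully open).
Only numpy, scipy, OpenCV 4.12 (cv2) and the standard library are available. Lean on these libraries where they do the work, as an engineer would, in place of code of your own. Each camera call takes 0.05 s, during which the arm holds its last target. There are 200 camera calls.

TASK

Make up the flask for the press: seat the brass flask base in the tray whose cavity has its outline, set the pink-and-cream denture cast down inside the base, put the aluminium ring squarely on the base, and close it with the green-handled lid squarely on the ring, in that order. The red-handled spanner must also end up lying flat in the tray cut to its outline (at any point of the job). Let go of everything and do not disturb the articulator, the jar or the bowl.

Things in the scene. Friction and masses are not known exactly. Their poses are not given: they have to be found in the camera images.
- base_c (a point): Flask base: open oblong brass pan, 84 (its x) by 62 (its y) by 22 mm high, walls 6 mm thick, floor 8 mm thick, so inside 72 x 50 mm and 14 mm deep. Weighs about 0.2 to 0.4 kg. The point is its centre, 11 mm above its underside; z up. Either way round is right. Starts on the bench.
- cast_c (a point): Denture cast: cream plinth 60 (x) by 38 (y) by 12 mm high, and on it a pink gum block 54 (x) by 26 (y) reaching 34 mm above the underside, with a row of white teeth to 37 mm. The pink block stays above the base's rim (14 mm above the base's inner floor) when the cast is in the base, so hold it there, across y. About 0.1 kg. The point is its centre, 18.5 mm above its underside; z up. It fits in the base lengthwise, either way round. Starts on the bench.
- ring_c (a point): Flask ring: oblong aluminium frame open at top and bottom, 84 (x) by 62 (y) by 30 mm high, walls 6 mm thick; it stands on the base's rim, outlines matching, around the cast (which stays 4 mm or more below its top). About 0.16 kg. The point is its centre, 15 mm above its underside; z up. Either way round is right. Starts on the bench.
- lid_c (a point): Flask lid: brass plate 84 (x) by 62 (y) by 8 mm thick with a green grip rib on top, 60 (x) by 22 (y) by 18 mm high, 26 mm in all. It lies flat on the ring's top, outlines matching (no lip). About 0.25 kg. The point is its centre, 13 mm above its underside; z up. Either way round is right. Starts on the bench.
- spanner_c (a point): Flask spanner lying flat, along its x: red handle 18 mm wide and 16 mm high from x = -57 to +33 mm, then a steel open-ended head 34 mm wide and 10 mm high to x = +70 mm. About 0.14 kg, balanced near the point. The point is on the handle, 8 mm above the underside; z up. Starts on the bench.
- flask_tray: Fixed blue tray, 132 (x) by 110 (y) by 9 mm high, with one oblong cavity with a yellow floor at its centre, 92 (x) by 70 (y) mm, 5 mm deep (floor 4 mm above the bench): the flask base's place. Origin at the centre of the underside, on the bench; z up.
- spanner_tray: Fixed blue tray, 9 mm high, 80 mm wide (y), from x = -75 to +89 mm, with a yellow-floored cavity in the spanner's outline, 5 mm deep (floor 4 mm above the bench): a slot 28 mm wide from x = -63 to +24 mm for the handle, then 46 mm wide to x = +77 mm for the head. The spanner's x must point along the tray's x (head in the wide end), its point straight above the tray's origin, which lies on the bench; z up.
- articulator: Bystander: black articulator with blue and cream casts, about 110 x 100 x 100 mm high. Origin at its underside. Leave alone.
- jar: Bystander: amber jar with a white cap, 56 mm wide, 75 mm high. Origin at its underside. Leave alone.
- bowl: Bystander: green mixing bowl, 110 mm wide, 60 mm high. Origin at its underside. Leave alone.
Not all that is in view belongs to the job. What is shaped like the spanner_tray but purple or turquoise is not meant.

How it is judged (in metres and radians):
On the way, in this order (a step that is already met when the one before it is completed fails the run):
1. the base is seated in its tray (horizontal distance between base_c and flask_tray below 0.008 m and z of base_c in the frame of flask_tray between 0.012 and 0.018 m and angle between the x axis of base_c and the x axis of flask_tray, either way round below 0.2 rad), for 0.2 s.
2. the cast stands in the seated base (all of step 1 and horizontal distance between cast_c and base_c below 0.011 m and z of cast_c in the frame of base_c between 0.0125 and 0.0185 m and angle between cast_c's own z axis and vertical below 0.12 rad), for 0.2 s.
3. the ring stands squarely on the base, around the cast (all of step 2 and horizontal distance between ring_c and base_c below 0.008 m and z of ring_c in the frame of base_c between 0.023 and 0.029 m and angle between the x axis of ring_c and the x axis of base_c, either way round below 0.15 rad), for 0.2 s.
4. the lid lies squarely on the ring (all of step 3 and horizontal distance between lid_c and ring_c below 0.008 m and z of lid_c in the frame of ring_c between 0.025 and 0.031 m and angle between the x axis of lid_c and the x axis of ring_c, either way round below 0.15 rad), for 0.2 s.
At the end, for the whole second after the job is handed in: Base on its cavity floor (8 mm, 0.2 rad), cast on the base's inner floor (11 mm, tilt 0.12), ring on base and lid on ring (8 mm, 0.15 rad), spanner flat in its cavity (12 mm, tilt 0.1); offsets horizontal between centres, heights within 3 mm, all at rest (all of step 4 and horizontal distance between spanner_c and spanner_tray below 0.012 m and z of spanner_c in the frame of spanner_tray between 0.009 and 0.015 m and angle between spanner_c's own z axis and vertical below 0.1 rad and linear speed of each of base, cast, ring, lid, spanner below 0.02 m/s); the robot touches nothing.
It fails at once if a bystander (articulator, jar or bowl) is moved by more than 20 mm (distance of any of articulator, jar, bowl from where it was at the start of the episode above 0.02 m).
It also fails if it takes over 136 s, if anything falls off the work surface, if the arm or the gripper's body presses on something with over 40 N, if the wrist force passes 120 N, or if a joint passes its speed limit or range.

## Working session

There is one attempt and no reset: what is moved stays moved. The work goes in short steps, Python scripts to look and compute and a tool call to move; the robot and the scene stay as the last step left them, time stands still between calls to the robot, and variables do not carry over. Pictures are saved under pics/ and viewed, about 12 in all and at most 16, crops included, and the job is handed in when it is done.

Besides the shell and the picture viewer there is one more tool, called after "Request:" as name(argument=value, ...) on one line, values as JSON. arm_command: Moves the arm, as the interface text tells. Its arguments: {"type":"object","properties":{"series":{"type":"array"},"grip_force":{"type":"number"}},"required":["series"]}

```bash
mkdir -p pics; cat > h.py <<'E'
import numpy as np, cv2
from cell import telemetry, optics, ctrl, models
from scipy.spatial.transform import Rotation as R
def grab(n,save=None):
    f=optics.grab_frame(n)
    if save: cv2.imwrite('pics/'+save,f['frame'])
    return f
def ray(f,uv,z):
    K=np.array(f['mtx'],float);Rm=cv2.Rodrigues(np.array(f['rvec'],float))[0];t=np.array(f['tvec'],float).ravel()
    d=Rm.T@np.linalg.inv(K)@np.array([uv[0],uv[1],1.]);c=-Rm.T@t
    return c+d*(z-c[2])/d[2]
def proj(f,p):
    return cv2.projectPoints(np.array(p,float).reshape(-1,3),np.array(f['rvec'],float),np.array(f['tvec'],float),np.array(f['mtx'],float),None)[0].reshape(-1,2)
E
python3 - <<'E'
from h import *
s=telemetry.observe();print(s)
H=dict(base_c=.011,cast_c=.0185,ring_c=.015,lid_c=.013,spanner_c=.008,flask_tray=0.004,spanner_tray=.004,articulator=0,jar=0,bowl=0)
fs={}
for c in ['top','scene']:
    f=grab(c,c+'0.png')
    for n,h in H.items():
        for d in models.tip_of(c,n)[:4]:
            print(c,n,round(d['p'],2),np.round(d['xy'],0),np.round(ray(f,d['xy'],h),3))
E
```

```text
{'clock': 0.0, 'joint_pos': array([-7.28850743e+01,  1.26736747e+01,  8.75244677e+01,  6.08727160e-04,
        7.99108296e+01, -7.22635146e+00]), 'qd': array([ 0.11345188, -0.02206507, -0.01835498,  0.11436002, -0.04472298,
        0.0029732 ]), 'effort': array([ 2.26138771e-03, -4.94609356e+01, -3.87371349e+01,  7.00910739e-02,
        5.70518745e-02, -1.42249273e-04]), 'tcp_pos': array([ 0.25741024, -0.56885373,  0.21826619]), 'ee_rot': array([-1.79891969e+02, -1.43018877e-02,  2.43411565e+01]), 'force': array([-0.2649203 , -0.87865977,  0.25788198]), 'ft_torque': array([-0.03736526,  0.01552008, -0.00751013]), 'width': 1.0002548200371233}
top base_c 0.87 [296. 224.] [0.457 0.093 0.011]
top cast_c 0.53 [408. 228.] [ 0.446 -0.301  0.018]
top ring_c 0.59 [352. 226.] [ 0.453 -0.106  0.015]
top ring_c 0.18 [176. 220.] [0.468 0.52  0.015]
top lid_c 0.8 [244. 228.] [0.44  0.276 0.013]
top spanner_c 0.57 [317. 184.] [0.603 0.019 0.008]
top spanner_c 0.53 [327. 126.] [ 0.825 -0.015  0.008]
top flask_tray 0.69 [386. 184.] [ 0.609 -0.226  0.004]
top spanner_tray 0.94 [255. 281.] [0.258 0.233
[... 326 characters left out ...]
]
scene base_c 0.87 [319. 180.] [0.464 0.078 0.011]
scene cast_c 0.78 [236. 257.] [ 0.462 -0.301  0.018]
scene ring_c 0.92 [281. 215.] [ 0.464 -0.112  0.015]
scene lid_c 0.6 [346. 147.] [0.444 0.264 0.013]
scene spanner_c 0.55 [344. 213.] [0.604 0.005 0.008]
scene flask_tray 0.56 [295. 267.] [ 0.603 -0.231  0.004]
scene spanner_tray 0.96 [298. 134.] [0.261 0.24  0.004]
scene spanner_tray 0.9 [429. 152.] [0.68  0.414 0.004]
scene spanner_tray 0.87 [391. 181.] [0.648 0.209 0.004]
scene spanner_tray 0.56 [366. 306.] [ 0.816 -0.228  0.004]
scene articulator 0.91 [386. 118.] [ 0.463  0.508 -0.   ]
scene jar 0.95 [191. 338.] [ 0.527 -0.528  0.   ]
scene bowl 0.94 [405. 256.] [ 0.821 -0.029  0.   ]
```

```bash
python3 - <<'E'
import cv2
a=cv2.imread('pics/top0.png')[100:310,150:500];cv2.imwrite('pics/v1.png',cv2.resize(a,None,fx=2.28,fy=2.28,interpolation=cv2.INTER_CUBIC))
E
```

```text
(no output)
```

View pics/v1.png

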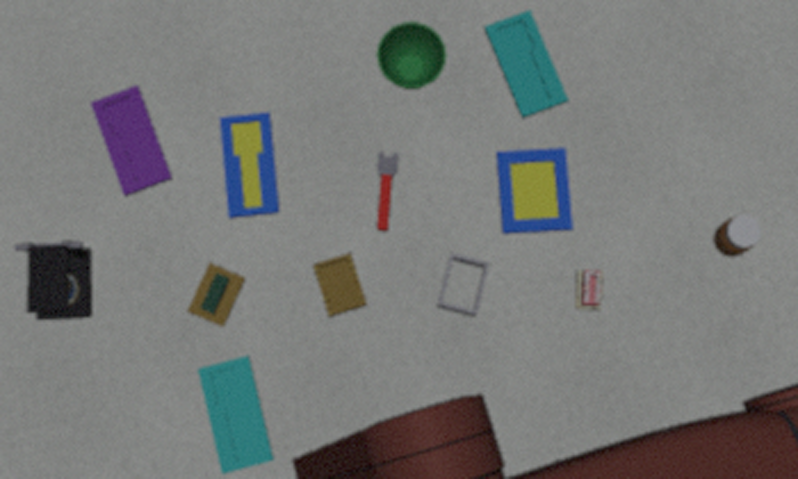

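View pics/scene0.png

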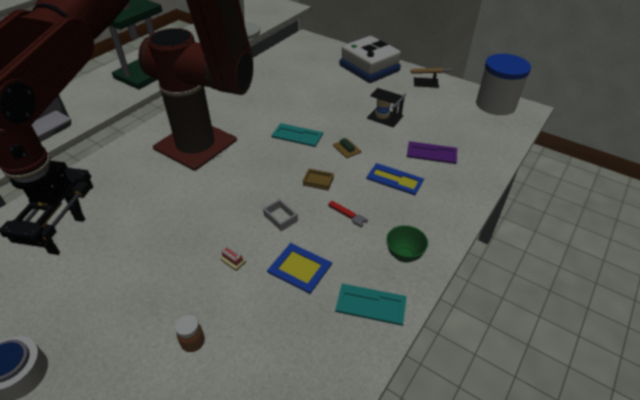

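Possible mix-ups: the spanner tray could be the blue/yellow one (top px 260,172), the purple one (209,162), or the turquoise ones (255,281) and (377,130). I choose blue/yellow at about (0.64, 0.215). The network's second ring hit (176,220) is the articulator, and its second spanner hit (327,126) is the bowl. I'll start with the base at top px (296,224), which is the open brown pan. The lid, with its green rib, is at (244,228).

```bash
cat >> h.py <<'E'
def delta(xyz,yaw,show=True):
    """shift/turn in current tool axes to a tool-down pose (yaw deg, half-turn free NOT applied)"""
    s=telemetry.observe();Rt=R.from_euler('xyz',s['ee_rot'],degrees=True)
    d=Rt.inv().apply(np.array(xyz)-s['tcp_pos']);w=(Rt.inv()*R.from_euler('xyz',[180,0,yaw],degrees=True)).as_rotvec()
    print('t',round(s['clock'],2),'tcp',np.round(s['tcp_pos'],4),'rot',np.round(s['ee_rot'],1),'-> d',np.round(d,4),'w',np.round(w,3))
E
python3 -c "
from h import *
delta([.44,.07,.28],18)"
```

```text
t 1.1 tcp [ 0.2576 -0.5694  0.2193] rot [-180.     0.    24.3] -> d [ 0.4297 -0.5074 -0.0607] w [-0.     0.     0.111]
```

Request:
arm_command(series=[{"gripper": 100, "dx": 0.43, "dy": -0.507, "dz": -0.06, "wz": 0.11}, {"gripper": 100, "dx": 0.43, "dy": -0.507, "dz": -0.06, "wz": 0.11}, {"gripper": 100, "dx": 0.43, "dy": -0.507, "dz": -0.06, "wz": 0.11}, {"gripper": 100, "dx": 0.43, "dy": -0.507, "dz": -0.06, "wz": 0.11}, {"gripper": 100, "dx": 0.43, "dy": -0.507, "dz": -0.06, "wz": 0.11}, {"gripper": 100, "dx": 0.43, "dy": -0.507, "dz": -0.06, "wz": 0.11}, {"gripper": 100, "dx": 0.43, "dy": -0.507, "dz": -0.06, "wz": 0.11}, {"gripper": 100, "dx": 0.43, "dy": -0.507, "dz": -0.06, "wz": 0.11}])

```text
$.series[0]: bad value
```

```bash
python3 -c "
from h import *
delta([.44,.07,.28],18)"
```

```text
t 1.1 tcp [ 0.2576 -0.5694  0.2193] rot [-180.     0.    24.3] -> d [ 0.4297 -0.5074 -0.0607] w [-0.     0.     0.111]
```

Request:
arm_command(series=[{"gripper": 100, "dx": 0.43, "dy": -0.507, "dz": -0.06, "wx": 0, "wy": 0, "wz": 0.11}, {"gripper": 100, "dx": 0.43, "dy": -0.507, "dz": -0.06, "wx": 0, "wy": 0, "wz": 0.11}, {"gripper": 100, "dx": 0.43, "dy": -0.507, "dz": -0.06, "wx": 0, "wy": 0, "wz": 0.11}, {"gripper": 100, "dx": 0.43, "dy": -0.507, "dz": -0.06, "wx": 0, "wy": 0, "wz": 0.11}, {"gripper": 100, "dx": 0.43, "dy": -0.507, "dz": -0.06, "wx": 0, "wy": 0, "wz": 0.11}, {"gripper": 100, "dx": 0.43, "dy": -0.507, "dz": -0.06, "wx": 0, "wy": 0, "wz": 0.11}, {"gripper": 100, "dx": 0.43, "dy": -0.507, "dz": -0.06, "wx": 0, "wy": 0, "wz": 0.11}, {"gripper": 100, "dx": 0.43, "dy": -0.507, "dz": -0.06, "wx": 0, "wy": 0, "wz": 0.11}])

```text
clock: 2.1
tcp_pos: [0.3948, -0.0889, 0.2649]
ee_rot: [179.9, -0.1, 18.0]
force: [1.7, -0.4, -0.7]
width: 1.001
```

```bash
python3 -c "
from h import *
delta([.44,.07,.28],18)"
```

```text
t 2.1 tcp [ 0.3948 -0.0889  0.2649] rot [ 1.799e+02 -1.000e-01  1.800e+01] -> d [ 0.0921 -0.1371 -0.0151] w [ 0.001 -0.001  0.   ]
```

Request:
arm_command(series=[{"gripper": 100, "dx": 0.09, "dy": -0.13, "dz": -0.015, "wx": 0, "wy": 0, "wz": 0}, {"gripper": 100, "dx": 0.09, "dy": -0.13, "dz": -0.015, "wx": 0, "wy": 0, "wz": 0}, {"gripper": 100, "dx": 0.09, "dy": -0.13, "dz": -0.015, "wx": 0, "wy": 0, "wz": 0}, {"gripper": 100, "dx": 0.09, "dy": -0.13, "dz": -0.015, "wx": 0, "wy": 0, "wz": 0}])

```text
clock: 2.6
tcp_pos: [0.4401, 0.0628, 0.2796]
ee_rot: [-180.0, -0.0, 18.3]
force: [1.3, -0.3, 0.2]
width: 1.0
```

```bash
python3 - <<'E'
from h import *
f=grab('wrist','w1.png')
delta([.44,.07,.28],18)
for n in ['base_c','ring_c','lid_c']:
    for d in models.tip_of('wrist',n)[:2]: print(n,d['p'],d['xy'],ray(f,d['xy'],.011))
E
```

```text
t 2.65 tcp [0.4398 0.0615 0.2793] rot [180.    0.   18.2] -> d [ 0.0029 -0.008  -0.0007] w [0.    0.    0.003]
base_c 0.77 [309.3, 155.3] [0.45640135 0.0851981  0.011     ]
ring_c 0.91 [442.8, 196.1] [ 0.46088731 -0.10758551  0.011     ]
lid_c 0.85 [168.9, 119.2] [0.44351083 0.27396583 0.011     ]
```

View pics/w1.png

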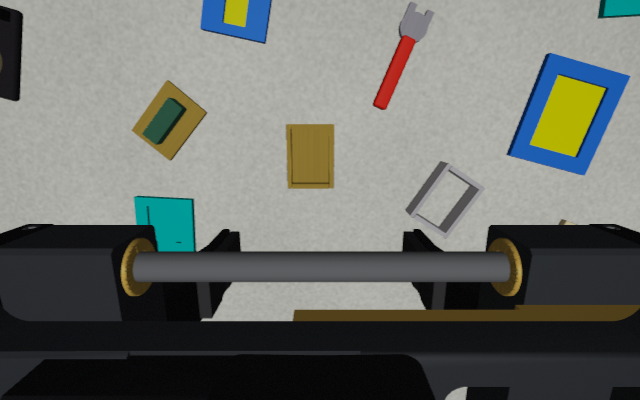

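The wrist view at about 0.28 m shows the base (310,156), lid (170,120), ring (445,198), spanner (400,60) and flask tray (568,112) all complete. The base is the open pan, as chosen. Next I'll fit silhouettes.

```bash
cat >> h.py <<'E'
from scipy.optimize import minimize
B=dict(base_c=[(-42,42,-31,31,0,22)],ring_c=[(-42,42,-31,31,0,30)],lid_c=[(-42,42,-31,31,0,8),(-30,30,-11,11,8,26)],
 cast_c=[(-30,30,-19,19,0,12),(-27,27,-13,13,12,36)],spanner_c=[(-57,33,-9,9,0,16),(33,70,-17,17,0,10)],
 flask_tray=[(-66,66,-55,55,0,9)],spanner_tray=[(-75,89,-40,40,0,9)])
def sil(f,n,p,z0,S):
    m=np.zeros((400*S,640*S),np.uint8);c,s=np.cos(p[2]),np.sin(p[2])
    for b in B[n]:
        P=np.array([[x,y,z] for x in b[:2] for y in b[2:4] for z in b[4:]])/1e3
        W=np.c_[p[0]+c*P[:,0]-s*P[:,1],p[1]+s*P[:,0]+c*P[:,1],P[:,2]+z0]
        q=cv2.convexHull((proj(f,W)*S+S/2-.5).astype(np.float32))
        cv2.fillConvexPoly(m,np.round(q*16).astype(np.int32),1,shift=4)
    return m
def fit(f,cam,n,x,y,yaw,z0=0.,S=4,vis=True):
    best=None
    for d in models.cut_out(cam,n)[:4]:
        bx=d['box'];pc=proj(f,[x,y,z0+.01])[0];dist=np.hypot(*(pc-np.array(bx[:2])))
        if best is None or dist<best[0]: best=(dist,d)
    if best is None: print(n,'not seen'); return
    r=best[1]['region'].astype(np.uint8);cs,_=cv2.findContours(r,cv2.RETR_EXTERNAL,cv2.CHAIN_APPROX_NONE)
    r=cv2.drawContours(np.zeros_like(r),[max(cs,key=cv2.contourArea)],-1,1,-1)
    M=(cv2.resize(r.astype(np.float32),None,fx=S,fy=S,interpolation=cv2.INTER_LINEAR)>.5)
    def cost(q):
        m=sil(f,n,[q[0],q[1],q[2]],z0,S)>0
        return 1-(m&M).sum()/(m|M).sum()
    o=min((minimize(cost,[x,y,np.radians(yaw+e)],method='Nelder-Mead',options=dict(initial_simplex=np.array([x,y,np.radians(yaw+e)])+np.array([[0,0,0],[.015,0,0],[0,.015,0],[0,0,.2]]),xatol=1e-4,fatol=1e-4)) for e in (-8,8)),key=lambda o:o.fun)
    print(n,'p %.2f'%best[1]['p'],'xy',np.round(o.x[:2],4),'yaw %.1f'%np.degrees(o.x[2]),'IoU %.3f'%(1-o.fun)); return o.x
E
python3 - <<'E'
from h import *
f=grab('wrist')
for a in [('base_c',.456,.085,18),('ring_c',.461,-.108,-15),('lid_c',.443,.274,-25),('spanner_c',.603,.01,-4),('flask_tray',.606,-.228,4)]: fit(f,'wrist',*a)
E
```

```text
base_c p 0.56 xy [0.4558 0.0833] yaw 18.3 IoU 0.974
ring_c p 0.69 xy [ 0.4575 -0.1082] yaw -14.4 IoU 0.972
lid_c p 0.67 xy [0.4397 0.276 ] yaw -22.6 IoU 0.935
spanner_c p 0.89 xy [0.6008 0.0143] yaw -4.3 IoU 0.889
flask_tray p 0.76 xy [ 0.611  -0.2224] yaw 3.8 IoU 0.985
```

```bash
python3 -c "
from h import *
delta([.456,.0835,.027],18.3)"
```

```text
t 3.1 tcp [0.4398 0.0602 0.2793] rot [180.  -0.  18.] -> d [ 0.0226 -0.0172  0.2523] w [ 0.    -0.    -0.006]
```

Request:
arm_command(series=[{"gripper": 100, "dx": 0.0226, "dy": -0.017, "dz": 0.03, "wx": 0, "wy": 0, "wz": 0}, {"gripper": 100, "dx": 0.0226, "dy": -0.017, "dz": 0.09, "wx": 0, "wy": 0, "wz": 0}, {"gripper": 100, "dx": 0.0226, "dy": -0.017, "dz": 0.15, "wx": 0, "wy": 0, "wz": 0}, {"gripper": 100, "dx": 0.0226, "dy": -0.017, "dz": 0.2, "wx": 0, "wy": 0, "wz": 0}, {"gripper": 100, "dx": 0.0226, "dy": -0.017, "dz": 0.24, "wx": 0, "wy": 0, "wz": 0}, {"gripper": 100, "dx": 0.0226, "dy": -0.017, "dz": 0.252, "wx": 0, "wy": 0, "wz": 0}, {"gripper": 60, "dx": 0.0226, "dy": -0.017, "dz": 0.252, "wx": 0, "wy": 0, "wz": 0}, {"gripper": 60, "dx": 0.0226, "dy": -0.017, "dz": 0.252, "wx": 0, "wy": 0, "wz": 0}], grip_force=30)

```text
clock: 4.1
tcp_pos: [0.4579, 0.0839, 0.0292]
ee_rot: [179.9, -0.2, 18.0]
force: [0.4, -0.2, -0.1]
width: 0.854
```

Request:
arm_command(series=[{"gripper": 50, "dx": 0, "dy": 0, "dz": 0, "wx": 0, "wy": 0, "wz": 0}, {"gripper": 50, "dx": 0, "dy": 0, "dz": 0, "wx": 0, "wy": 0, "wz": 0}, {"gripper": 50, "dx": 0, "dy": 0, "dz": -0.03, "wx": 0, "wy": 0, "wz": 0}, {"gripper": 50, "dx": 0, "dy": 0, "dz": -0.08, "wx": 0, "wy": 0, "wz": 0}, {"gripper": 50, "dx": 0, "dy": 0, "dz": -0.12, "wx": 0, "wy": 0, "wz": 0}, {"gripper": 50, "dx": 0, "dy": 0, "dz": -0.12, "wx": 0, "wy": 0, "wz": 0}])

```text
clock: 4.85
tcp_pos: [0.4592, 0.0841, 0.1516]
ee_rot: [179.9, -0.5, 18.0]
force: [0.1, -0.1, -0.6]
width: 0.499
```

```bash
python3 -c "
from h import *
delta([.611,-.2224,.147],3.8)"
```

```text
t 4.85 tcp [0.4592 0.0841 0.1516] rot [179.9  -0.5  18. ] -> d [0.0494 0.3384 0.0059] w [ 0.001 -0.008  0.249]
```

```bash
python3 - <<'E'
from h import *
s=telemetry.observe();print(s['width'],s['force'])
f=grab('wrist','w2.png')
fit(f,'wrist','base_c',.456,.085,18)
delta([.456,.0835,.15],18)
E
```

```text
0.49905941455871033 [ 0.05608663 -0.13037246 -0.61359419]
base_c p 0.78 xy [0.4559 0.0835] yaw 17.8 IoU 0.978
t 4.95 tcp [0.4562 0.084  0.1475] rot [ 1.8e+02 -1.0e-01  1.8e+01] -> d [-0.0003  0.0004 -0.0025] w [ 0.    -0.001  0.001]
```

View pics/w2.png

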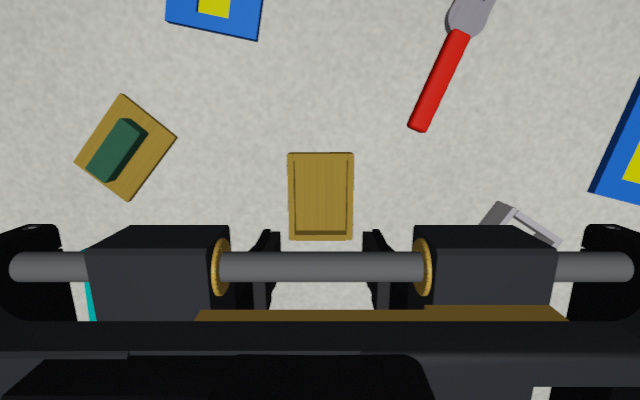

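The base is still upright on the bench at (320,195). The fingers had closed too late, so I'll regrasp with more closing time.

Request:
arm_command(series=[{"gripper": 100, "dx": 0, "dy": 0, "dz": 0.04, "wx": 0, "wy": 0, "wz": 0}, {"gripper": 100, "dx": 0, "dy": 0, "dz": 0.06, "wx": 0, "wy": 0, "wz": 0}, {"gripper": 100, "dx": 0, "dy": 0, "dz": 0.06, "wx": 0, "wy": 0, "wz": 0}, {"gripper": 100, "dx": 0, "dy": 0, "dz": 0.06, "wx": 0, "wy": 0, "wz": 0}, {"gripper": 100, "dx": 0, "dy": 0, "dz": 0.06, "wx": 0, "wy": 0, "wz": 0}, {"gripper": 100, "dx": 0, "dy": 0, "dz": 0.1, "wx": 0, "wy": 0, "wz": 0}, {"gripper": 100, "dx": 0, "dy": 0, "dz": 0.12, "wx": 0, "wy": 0, "wz": 0}, {"gripper": 90, "dx": 0, "dy": 0, "dz": 0.121, "wx": 0, "wy": 0, "wz": 0}], grip_force=30)

```text
clock: 5.95
tcp_pos: [0.4551, 0.084, 0.0255]
ee_rot: [-180.0, 0.1, 18.0]
force: [0.0, 0.2, -0.4]
width: 0.95
```

Request:
arm_command(series=[{"gripper": 60, "dx": 0, "dy": 0, "dz": 0, "wx": 0, "wy": 0, "wz": 0}, {"gripper": 60, "dx": 0, "dy": 0, "dz": 0, "wx": 0, "wy": 0, "wz": 0}, {"gripper": 60, "dx": 0, "dy": 0, "dz": 0, "wx": 0, "wy": 0, "wz": 0}, {"gripper": 60, "dx": 0, "dy": 0, "dz": 0, "wx": 0, "wy": 0, "wz": 0}, {"gripper": 60, "dx": 0, "dy": 0, "dz": 0, "wx": 0, "wy": 0, "wz": 0}, {"gripper": 60, "dx": 0, "dy": 0, "dz": 0, "wx": 0, "wy": 0, "wz": 0}])

```text
clock: 6.7
tcp_pos: [0.456, 0.084, 0.0263]
ee_rot: [-180.0, 0.0, 18.0]
force: [-0.1, -0.0, 0.3]
width: 0.6
```

```bash
python3 - <<'E'
from h import *
f=grab('wrist','w3.png')
fit(f,'wrist','base_c',.456,.085,18)
s=telemetry.observe();print(s['width'],s['tcp_pos'])
print(proj(f,s['tcp_pos']), proj(f,[.456,.084,.022]))
print(-cv2.Rodrigues(f['rvec'])[0].T@f['tvec'].ravel())
E
```

```text
base_c p 0.75 xy [0.4562 0.0837] yaw 18.0 IoU 0.590
0.6005637384442174 [0.45604526 0.08396035 0.02625024]
[[321.58867282 245.00888837]] [[321.48611335 242.25985132]]
[0.51830599 0.10450139 0.19214332]
```

View pics/w3.png

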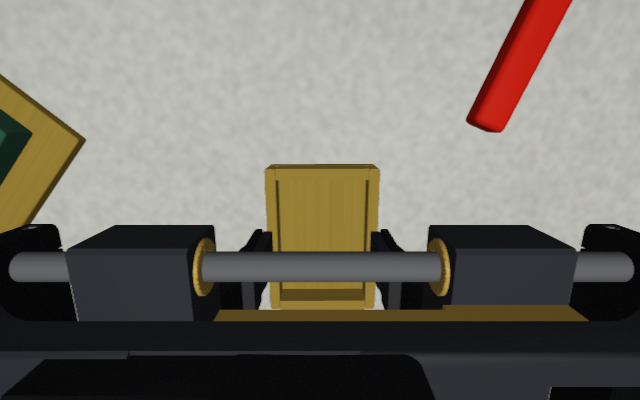

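The fingers straddle the base without touching it at 60%, so the scale isn't linear in mm. I'll close fully on it.

Request:
arm_command(series=[{"gripper": 0, "dx": 0, "dy": 0, "dz": 0, "wx": 0, "wy": 0, "wz": 0}, {"gripper": 0, "dx": 0, "dy": 0, "dz": 0, "wx": 0, "wy": 0, "wz": 0}, {"gripper": 0, "dx": 0, "dy": 0, "dz": 0, "wx": 0, "wy": 0, "wz": 0}, {"gripper": 0, "dx": 0, "dy": 0, "dz": 0, "wx": 0, "wy": 0, "wz": 0}, {"gripper": 0, "dx": 0, "dy": 0, "dz": 0, "wx": 0, "wy": 0, "wz": 0}, {"gripper": 0, "dx": 0, "dy": 0, "dz": 0, "wx": 0, "wy": 0, "wz": 0}])

```text
clock: 7.55
tcp_pos: [0.4561, 0.084, 0.0263]
ee_rot: [-180.0, -0.0, 18.0]
force: [-0.5, 0.4, -0.2]
width: 0.036
```

```bash
python3 - <<'E'
from h import *
f=grab('wrist','w4.png')
print(telemetry.observe())
E
```

```text
{'clock': 7.6, 'joint_pos': array([6.74528858e-01, 4.45131886e+00, 1.19494929e+02, 3.51680450e-04,
       5.60543895e+01, 7.26383597e+01]), 'qd': array([-0.00277477,  0.14913168,  0.01194144,  0.08118898, -0.00361606,
       -0.03627765]), 'effort': array([-1.32434638e-03, -3.49866128e+01, -3.11907721e+01,  4.78985603e-02,
       -6.13691448e-02,  1.07984970e-04]), 'tcp_pos': array([0.45607432, 0.08397671, 0.02628359]), 'ee_rot': array([-1.79999531e+02,  5.21483864e-04,  1.80359727e+01]), 'force': array([-0.50940675, -0.11613316, -0.60998935]), 'ft_torque': array([-2.86815876e-02,  3.06583449e-02,  3.02046503e-05]), 'width': 0.022458989894927454}
```

View pics/w4.png

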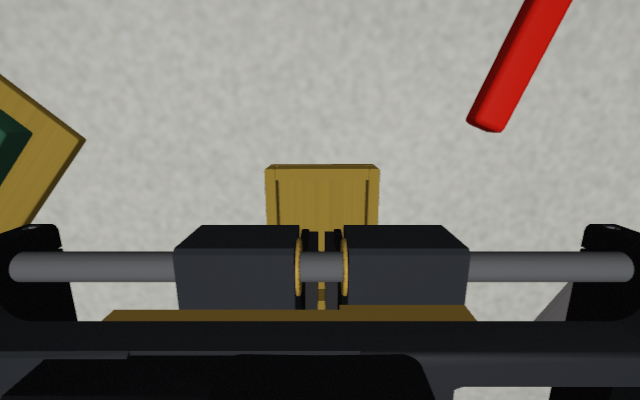

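```bash
python3 - <<'E'
from h import *
f=grab('scene');t=telemetry.observe()['tcp_pos']
im=f['frame'].copy();im=im[120:260,240:440];im=cv2.resize(im,None,fx=4,fy=4,interpolation=cv2.INTER_CUBIC)
for z,c in((0,(0,0,255)),(-.019,(0,255,0)),(-.0263,(255,255,255))):
    p=proj(f,t+[0,0,z])[0];cv2.drawMarker(im,tuple(int(v) for v in ((p-[240,120])*4+1.5)),c,cv2.MARKER_CROSS,10,1);print(p)
cv2.imwrite('pics/s1.png',im)
E
```

```text
[318.1066242  174.32345773]
[318.11173676 178.89987202]
[318.11367622 180.63594187]
```

View pics/s1.png

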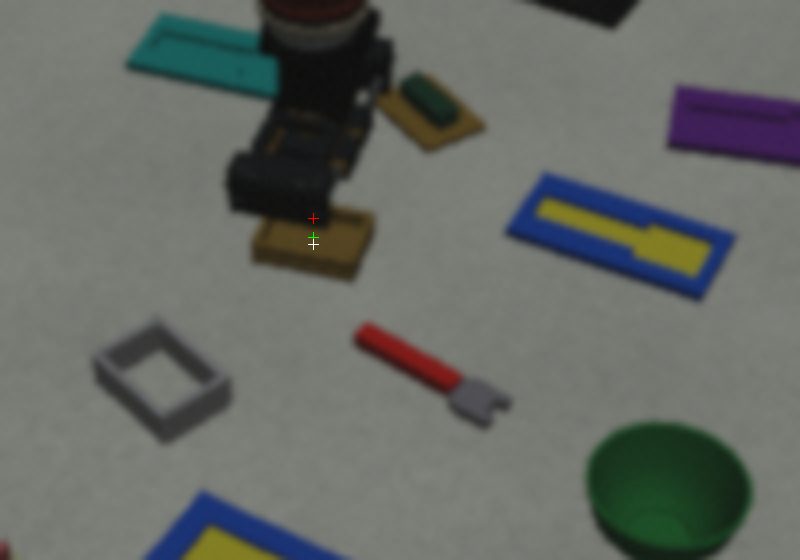

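The tip looks to be at or above the base's rim, about 17 mm higher than the reported TCP implies. I'll open and lower step by step beside the walls, watching the force.

Request:
arm_command(series=[{"gripper": 100, "dx": 0, "dy": 0, "dz": 0, "wx": 0, "wy": 0, "wz": 0}, {"gripper": 100, "dx": 0, "dy": 0, "dz": 0, "wx": 0, "wy": 0, "wz": 0}, {"gripper": 100, "dx": 0, "dy": 0, "dz": 0, "wx": 0, "wy": 0, "wz": 0}, {"gripper": 100, "dx": 0, "dy": 0, "dz": 0, "wx": 0, "wy": 0, "wz": 0}, {"gripper": 100, "dx": 0, "dy": 0, "dz": 0, "wx": 0, "wy": 0, "wz": 0}, {"gripper": 100, "dx": 0, "dy": 0, "dz": 0, "wx": 0, "wy": 0, "wz": 0}, {"gripper": 100, "dx": 0, "dy": 0, "dz": 0, "wx": 0, "wy": 0, "wz": 0}, {"gripper": 100, "dx": 0, "dy": 0, "dz": 0.005, "wx": 0, "wy": 0, "wz": 0}])

```text
clock: 8.65
tcp_pos: [0.4565, 0.084, 0.0215]
ee_rot: [180.0, -0.1, 18.0]
force: [-0.3, -1.0, 1.1]
width: 0.846
```

Request:
arm_command(series=[{"gripper": 100, "dx": 0, "dy": 0, "dz": 0.002, "wx": 0, "wy": 0, "wz": 0}, {"gripper": 100, "dx": 0, "dy": 0, "dz": 0.003, "wx": 0, "wy": 0, "wz": 0}])

```text
clock: 8.9
tcp_pos: [0.4558, 0.084, 0.0179]
ee_rot: [-180.0, 0.0, 18.0]
force: [-0.7, 0.3, 0.5]
width: 0.981
```

Request:
arm_command(series=[{"gripper": 100, "dx": 0, "dy": 0, "dz": 0.002, "wx": 0, "wy": 0, "wz": 0}, {"gripper": 100, "dx": 0, "dy": 0, "dz": 0.004, "wx": 0, "wy": 0, "wz": 0}, {"gripper": 100, "dx": 0, "dy": 0, "dz": 0.005, "wx": 0, "wy": 0, "wz": 0}, {"gripper": 100, "dx": 0, "dy": 0, "dz": 0.006, "wx": 0, "wy": 0, "wz": 0}])

```text
clock: 9.4
tcp_pos: [0.4561, 0.084, 0.0122]
ee_rot: [180.0, -0.0, 18.0]
force: [0.8, 0.6, 1.0]
width: 1.0
```

```bash
python3 - <<'E'
from h import *
f=grab('scene');t=telemetry.observe();print(t['tcp_pos'],t['force']);t=t['tcp_pos']
im=f['frame'].copy();im=im[130:200,260:380];im=cv2.resize(im,None,fx=6.6,fy=6.6,interpolation=cv2.INTER_CUBIC)
cv2.imwrite('pics/s2.png',im)
E
```

```text
[0.45600426 0.08394747 0.01211032] [-0.12185141 -0.6304777  -0.06746262]
```

View pics/s2.png

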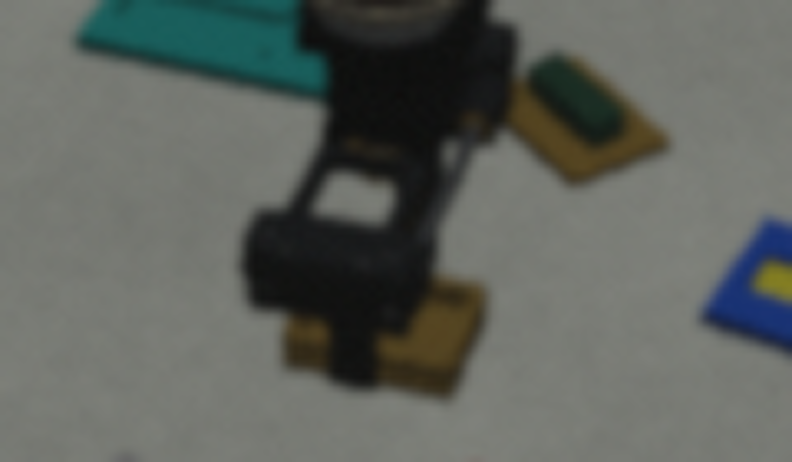

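The near finger is now outside the base wall (355,345) and reaches nearly to the bench. I'll close on it.

Request:
arm_command(series=[{"gripper": 40, "dx": 0, "dy": 0, "dz": 0, "wx": 0, "wy": 0, "wz": 0}, {"gripper": 40, "dx": 0, "dy": 0, "dz": 0, "wx": 0, "wy": 0, "wz": 0}, {"gripper": 40, "dx": 0, "dy": 0, "dz": 0, "wx": 0, "wy": 0, "wz": 0}, {"gripper": 40, "dx": 0, "dy": 0, "dz": 0, "wx": 0, "wy": 0, "wz": 0}, {"gripper": 40, "dx": 0, "dy": 0, "dz": 0, "wx": 0, "wy": 0, "wz": 0}, {"gripper": 40, "dx": 0, "dy": 0, "dz": 0, "wx": 0, "wy": 0, "wz": 0}])

```text
clock: 10.2
tcp_pos: [0.4561, 0.0839, 0.0123]
ee_rot: [180.0, -0.0, 18.0]
force: [-0.4, -0.4, 0.5]
width: 0.706
```

```bash
python3 - <<'E'
from h import *
f=grab('wrist','w5.png')
fit(f,'wrist','base_c',.456,.085,18)
print(telemetry.observe()['width'])
E
```

```text
base_c p 0.70 xy [0.4561 0.084 ] yaw 18.3 IoU 0.543
0.7079498271300709
```

Grip confirmed: 0.706 is 61.5 mm, which matches 62. So the fingertips are only about 4 mm ahead of the reported TCP. Lifting.

Request:
arm_command(series=[{"gripper": 40, "dx": 0, "dy": 0, "dz": -0.015, "wx": 0, "wy": 0, "wz": 0}, {"gripper": 40, "dx": 0, "dy": 0, "dz": -0.05, "wx": 0, "wy": 0, "wz": 0}, {"gripper": 40, "dx": 0, "dy": 0, "dz": -0.1, "wx": 0, "wy": 0, "wz": 0}, {"gripper": 40, "dx": 0, "dy": 0, "dz": -0.14, "wx": 0, "wy": 0, "wz": 0}, {"gripper": 40, "dx": 0, "dy": 0, "dz": -0.14, "wx": 0, "wy": 0, "wz": 0}], grip_force=40)

```text
clock: 10.92
tcp_pos: [0.4589, 0.0841, 0.1568]
ee_rot: [179.9, -0.5, 18.0]
force: [0.2, 0.3, -2.4]
width: 0.699
```

```bash
python3 - <<'E'
from h import *
print(telemetry.observe()['width'],telemetry.observe()['force'])
delta([.57,-.2224,.17],3.8)
E
```

```text
0.6989329352466205 [ 0.19517581  0.27763482 -2.44021849]
t 10.93 tcp [0.4589 0.0841 0.1568] rot [179.9  -0.5  18. ] -> d [ 0.0108  0.3259 -0.0123] w [ 0.001 -0.008  0.249]
```

Request:
arm_command(series=[{"gripper": 40, "dx": 0.014, "dy": 0.327, "dz": -0.018, "wx": 0, "wy": 0, "wz": 0.249}, {"gripper": 40, "dx": 0.014, "dy": 0.327, "dz": -0.018, "wx": 0, "wy": 0, "wz": 0.249}, {"gripper": 40, "dx": 0.014, "dy": 0.327, "dz": -0.018, "wx": 0, "wy": 0, "wz": 0.249}, {"gripper": 40, "dx": 0.014, "dy": 0.327, "dz": -0.018, "wx": 0, "wy": 0, "wz": 0.249}, {"gripper": 40, "dx": 0.014, "dy": 0.327, "dz": -0.018, "wx": 0, "wy": 0, "wz": 0.249}, {"gripper": 40, "dx": 0.014, "dy": 0.327, "dz": -0.018, "wx": 0, "wy": 0, "wz": 0.249}, {"gripper": 40, "dx": 0.014, "dy": 0.327, "dz": -0.018, "wx": 0, "wy": 0, "wz": 0.249}, {"gripper": 40, "dx": 0.014, "dy": 0.327, "dz": -0.018, "wx": 0, "wy": 0, "wz": 0.249}])

```text
clock: 11.92
tcp_pos: [0.5697, -0.2207, 0.1692]
ee_rot: [-179.9, 0.1, 3.8]
force: [-0.4, 0.4, -2.5]
width: 0.704
```

```bash
python3 - <<'E'
from h import *
f=grab('wrist','w6.png')
t=fit(f,'wrist','flask_tray',.611,-.2224,3.8)
# yellow cavity floor, independent check
hsv=cv2.cvtColor(f['frame'],cv2.COLOR_BGR2HSV);m=cv2.inRange(hsv,(25,200,120),(35,255,255))
c=max(cv2.findContours(m,0,2)[0],key=cv2.contourArea)
P=np.array([ray(f,q,.004)[:2] for q in c.reshape(-1,2)]);print('yellow',cv2.minAreaRect((P*1000).astype(np.float32)))
fit(f,'wrist','base_c',*telemetry.observe()['tcp_pos'][:2],3.8,z0=telemetry.observe()['tcp_pos'][2]-.0123)
fit(f,'wrist','cast_c',.45,-.301,0);fit(f,'wrist','ring_c',.458,-.108,-14)
delta([t[0],t[1],.1],np.degrees(t[2]))
E
```

```text
flask_tray p 0.98 xy [ 0.6112 -0.2219] yaw 3.8 IoU 0.681
yellow ((623.0354614257812, -220.36976623535156), (66.05309295654297, 68.79747772216797), 3.818476438522339)
base_c p 0.80 xy [ 0.5694 -0.2206] yaw 3.9 IoU 0.541
cast_c p 0.82 xy [ 0.431 -0.295] yaw 19.8 IoU 0.144
ring_c p 0.87 xy [ 0.4582 -0.1102] yaw -22.3 IoU 0.062
t 12.18 tcp [ 0.5706 -0.2215  0.1705] rot [180.   -0.    3.9] -> d [0.0404 0.0032 0.0705] w [ 0.    -0.     0.001]
```

View pics/w6.png

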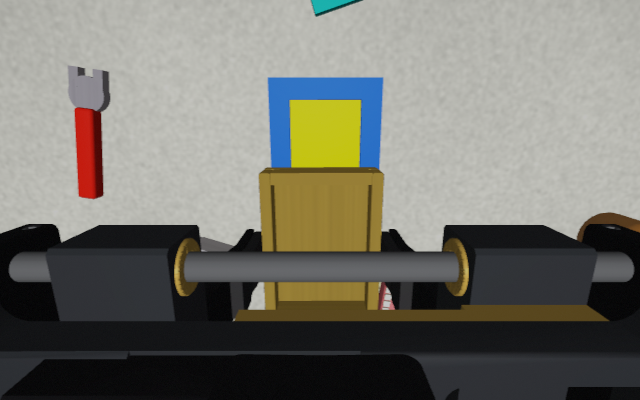

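The tray (blue, yellow cavity at 326,133) is straight ahead of the held base (321,230). The tray fit and the yellow-floor check agree to about 1 mm. Lowering into it.

Request:
arm_command(series=[{"gripper": 40, "dx": 0.0404, "dy": 0.0025, "dz": 0.04, "wx": 0, "wy": 0, "wz": 0.001}, {"gripper": 40, "dx": 0.0404, "dy": 0.0025, "dz": 0.09, "wx": 0, "wy": 0, "wz": 0.001}, {"gripper": 40, "dx": 0.0404, "dy": 0.0025, "dz": 0.125, "wx": 0, "wy": 0, "wz": 0.001}, {"gripper": 40, "dx": 0.0404, "dy": 0.0025, "dz": 0.138, "wx": 0, "wy": 0, "wz": 0.001}, {"gripper": 40, "dx": 0.0404, "dy": 0.0025, "dz": 0.144, "wx": 0, "wy": 0, "wz": 0.001}, {"gripper": 40, "dx": 0.0404, "dy": 0.0025, "dz": 0.149, "wx": 0, "wy": 0, "wz": 0.001}, {"gripper": 40, "dx": 0.0404, "dy": 0.0025, "dz": 0.151, "wx": 0, "wy": 0, "wz": 0.001}, {"gripper": 40, "dx": 0.0404, "dy": 0.0025, "dz": 0.153, "wx": 0, "wy": 0, "wz": 0.001}])

```text
clock: 13.18
tcp_pos: [0.6118, -0.2229, 0.0183]
ee_rot: [179.9, -0.1, 3.7]
force: [-0.0, -0.0, -2.0]
width: 0.707
```

```bash
python3 - <<'E'
from h import *
s=telemetry.observe();print(s['width'],s['force'])
delta([.611,-.2215,.0163],3.8)
E
```

```text
0.7068032029262623 [-0.02890122 -0.0275678  -1.95364147]
t 13.18 tcp [ 0.6118 -0.2229  0.0183] rot [ 1.799e+02 -1.000e-01  3.700e+00] -> d [-0.0007 -0.0014  0.002 ] w [ 0.001 -0.002 -0.002]
```

Request:
arm_command(series=[{"gripper": 40, "dx": 0, "dy": -0.001, "dz": 0.001, "wx": 0, "wy": 0, "wz": 0}, {"gripper": 40, "dx": 0, "dy": -0.001, "dz": 0.0015, "wx": 0, "wy": 0, "wz": 0}, {"gripper": 40, "dx": 0, "dy": -0.001, "dz": 0.0015, "wx": 0, "wy": 0, "wz": 0}])

```text
clock: 13.55
tcp_pos: [0.6112, -0.2214, 0.0164]
ee_rot: [180.0, -0.0, 3.7]
force: [-1.9, 1.6, 2.5]
width: 0.704
```

Request:
arm_command(series=[{"gripper": 95, "dx": 0, "dy": 0, "dz": 0, "wx": 0, "wy": 0, "wz": 0}, {"gripper": 95, "dx": 0, "dy": 0, "dz": 0, "wx": 0, "wy": 0, "wz": 0}, {"gripper": 95, "dx": 0, "dy": 0, "dz": 0, "wx": 0, "wy": 0, "wz": 0}, {"gripper": 95, "dx": 0, "dy": 0, "dz": -0.02, "wx": 0, "wy": 0, "wz": 0}, {"gripper": 95, "dx": 0, "dy": 0, "dz": -0.06, "wx": 0, "wy": 0, "wz": 0}, {"gripper": 95, "dx": -0.06, "dy": 0, "dz": -0.12, "wx": 0, "wy": 0, "wz": 0}, {"gripper": 95, "dx": -0.12, "dy": 0.02, "dz": -0.16, "wx": 0, "wy": 0, "wz": 0}, {"gripper": 95, "dx": -0.18, "dy": 0.04, "dz": -0.2, "wx": 0, "wy": 0, "wz": 0}])

```text
clock: 14.55
tcp_pos: [0.4691, -0.2596, 0.1936]
ee_rot: [179.9, -0.1, 3.8]
force: [0.1, -1.2, -0.3]
width: 0.953
```

Request:
arm_command(series=[{"gripper": 95, "dx": -0.04, "dy": 0.02, "dz": -0.03, "wx": 0, "wy": 0, "wz": 0}, {"gripper": 95, "dx": -0.04, "dy": 0.02, "dz": -0.03, "wx": 0, "wy": 0, "wz": 0}, {"gripper": 95, "dx": -0.04, "dy": 0.02, "dz": -0.03, "wx": 0, "wy": 0, "wz": 0}])

```text
clock: 14.92
tcp_pos: [0.4316, -0.2818, 0.2214]
ee_rot: [180.0, -0.1, 3.7]
force: [0.2, -0.5, -0.1]
width: 0.952
```

```bash
python3 - <<'E'
from h import *
f=grab('wrist','w7.png')
fit(f,'wrist','flask_tray',.611,-.2224,3.8)
fit(f,'wrist','base_c',.611,-.2224,3.8,z0=.004)
fit(f,'wrist','cast_c',.45,-.301,0);fit(f,'wrist','ring_c',.458,-.108,-14)
fit(f,'wrist','spanner_c',.6,.0143,-4)
delta([.45,-.301,.25],0)
E
```

```text
flask_tray p 0.98 xy [ 0.6112 -0.2218] yaw 3.8 IoU 0.566
base_c p 0.68 xy [ 0.6113 -0.2215] yaw 3.8 IoU 0.982
cast_c p 0.73 xy [ 0.453  -0.3045] yaw -3.0 IoU 0.962
ring_c p 0.61 xy [ 0.4573 -0.1078] yaw -14.7 IoU 0.974
spanner_c p 0.86 xy [0.6019 0.0159] yaw 0.0 IoU 0.850
t 15.22 tcp [ 0.4315 -0.281   0.2196] rot [-1.799e+02  1.000e-01  3.800e+00] -> d [ 0.0171  0.0211 -0.0305] w [-0.001  0.001  0.066]
```

View pics/w7.png

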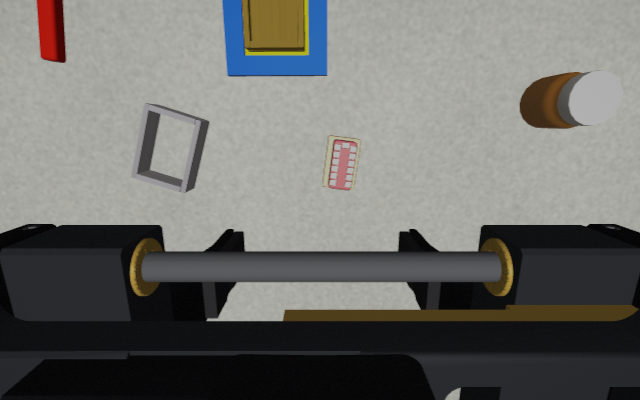

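The base is seated: it fits at (0.6113,-0.2215), yaw 3.8, matching the tray to within 0.5 mm. The cast is at pixel (342,163), fitted at (0.453,-0.3045), yaw -3. Grasping its gum block.

Request:
arm_command(series=[{"gripper": 70, "dx": 0.02, "dy": 0.025, "dz": 0.04, "wx": 0, "wy": 0, "wz": 0.119}, {"gripper": 70, "dx": 0.02, "dy": 0.025, "dz": 0.09, "wx": 0, "wy": 0, "wz": 0.119}, {"gripper": 70, "dx": 0.02, "dy": 0.025, "dz": 0.13, "wx": 0, "wy": 0, "wz": 0.119}, {"gripper": 70, "dx": 0.02, "dy": 0.025, "dz": 0.17, "wx": 0, "wy": 0, "wz": 0.119}, {"gripper": 70, "dx": 0.02, "dy": 0.025, "dz": 0.19, "wx": 0, "wy": 0, "wz": 0.119}, {"gripper": 60, "dx": 0.02, "dy": 0.025, "dz": 0.197, "wx": 0, "wy": 0, "wz": 0.119}, {"gripper": 40, "dx": 0.02, "dy": 0.025, "dz": 0.1975, "wx": 0, "wy": 0, "wz": 0.119}, {"gripper": 10, "dx": 0.02, "dy": 0.025, "dz": 0.1975, "wx": 0, "wy": 0, "wz": 0.119}], grip_force=20)

```text
clock: 16.23
tcp_pos: [0.4537, -0.306, 0.0242]
ee_rot: [179.9, -0.1, -3.1]
force: [0.3, -0.6, 0.1]
width: 0.462
```

Request:
arm_command(series=[{"gripper": 10, "dx": 0, "dy": 0, "dz": 0, "wx": 0, "wy": 0, "wz": 0}, {"gripper": 10, "dx": 0, "dy": 0, "dz": 0, "wx": 0, "wy": 0, "wz": 0}, {"gripper": 10, "dx": 0, "dy": 0, "dz": 0, "wx": 0, "wy": 0, "wz": 0}, {"gripper": 10, "dx": 0, "dy": 0, "dz": 0, "wx": 0, "wy": 0, "wz": 0}])

```text
clock: 16.73
tcp_pos: [0.4535, -0.3059, 0.024]
ee_rot: [180.0, -0.1, -3.1]
force: [-1.0, 1.8, 5.6]
width: 0.295
```

Request:
arm_command(series=[{"gripper": 36, "dx": 0, "dy": 0, "dz": 0, "wx": 0, "wy": 0, "wz": 0}, {"gripper": 36, "dx": 0, "dy": 0, "dz": 0, "wx": 0, "wy": 0, "wz": 0}, {"gripper": 36, "dx": 0, "dy": 0, "dz": 0, "wx": 0, "wy": 0, "wz": 0}])

```text
clock: 17.1
tcp_pos: [0.4526, -0.3053, 0.0227]
ee_rot: [-180.0, 0.0, -3.1]
force: [0.3, -0.4, 0.7]
width: 0.36
```

```bash
python3 - <<'E'
from h import *
s=telemetry.observe();print(s['width'],s['force'],s['tcp_pos'])
f=grab('scene');g=f['frame'][200:300,170:310];cv2.imwrite('pics/s3.png',cv2.resize(g,None,fx=5.6,fy=5.6,interpolation=cv2.INTER_CUBIC))
E
```

```text
0.3601929318673082 [ 0.27894249 -0.37493434  0.74704712] [ 0.45262407 -0.30527577  0.02273092]
```

View pics/s3.png

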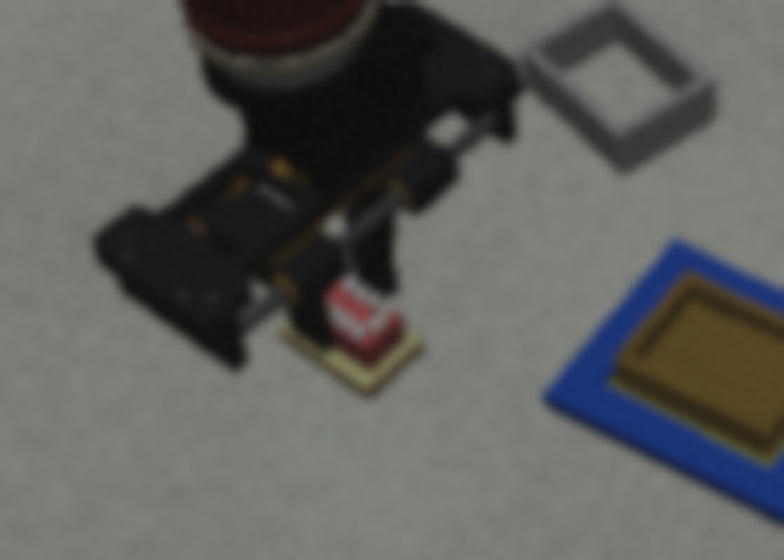

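Request:
arm_command(series=[{"gripper": 36, "dx": 0, "dy": 0, "dz": -0.004, "wx": 0, "wy": 0, "wz": 0}, {"gripper": 36, "dx": 0, "dy": 0, "dz": -0.004, "wx": 0, "wy": 0, "wz": 0}, {"gripper": 10, "dx": 0, "dy": 0, "dz": -0.004, "wx": 0, "wy": 0, "wz": 0}, {"gripper": 10, "dx": 0, "dy": 0, "dz": -0.004, "wx": 0, "wy": 0, "wz": 0}, {"gripper": 10, "dx": 0, "dy": 0, "dz": -0.004, "wx": 0, "wy": 0, "wz": 0}, {"gripper": 10, "dx": 0, "dy": 0, "dz": -0.004, "wx": 0, "wy": 0, "wz": 0}, {"gripper": 10, "dx": 0, "dy": 0, "dz": -0.004, "wx": 0, "wy": 0, "wz": 0}])

```text
clock: 18.02
tcp_pos: [0.4529, -0.3055, 0.0271]
ee_rot: [180.0, -0.0, -3.1]
force: [-0.6, 0.1, 0.7]
width: 0.294
```

```bash
python3 - <<'E'
from h import *
s=telemetry.observe();print(s['width'],s['force'],s['tcp_pos'],s['ft_torque'])
E
```

```text
0.2943900369545911 [-0.6364225   0.09167459  0.67457539] [ 0.45292877 -0.30552765  0.02712513] [ 0.08638664 -0.00374092  0.01851701]
```

Request:
arm_command(series=[{"gripper": 10, "dx": 0, "dy": 0, "dz": -0.02, "wx": 0, "wy": 0, "wz": 0}, {"gripper": 10, "dx": 0, "dy": 0, "dz": -0.07, "wx": 0, "wy": 0, "wz": 0}, {"gripper": 10, "dx": 0.04, "dy": -0.02, "dz": -0.1, "wx": 0, "wy": 0, "wz": -0.04}, {"gripper": 10, "dx": 0.08, "dy": -0.05, "dz": -0.1, "wx": 0, "wy": 0, "wz": -0.08}, {"gripper": 10, "dx": 0.11, "dy": -0.07, "dz": -0.1, "wx": 0, "wy": 0, "wz": -0.12}, {"gripper": 10, "dx": 0.125, "dy": -0.0924, "dz": -0.1, "wx": 0, "wy": 0, "wz": -0.12}, {"gripper": 10, "dx": 0.125, "dy": -0.0924, "dz": -0.1, "wx": 0, "wy": 0, "wz": -0.12}])

```text
clock: 18.9
tcp_pos: [0.5832, -0.2182, 0.1263]
ee_rot: [-180.0, 0.0, 3.9]
force: [-0.2, -0.5, -1.4]
width: 0.291
```

```bash
python3 - <<'E'
from h import *
s=telemetry.observe();print(s['width'],s['force'])
f=grab('wrist','w8.png')
t=telemetry.observe()['tcp_pos'];fit(f,'wrist','cast_c',t[0],t[1],3.8,z0=t[2]-.0271)
fit(f,'wrist','base_c',.6113,-.2215,3.8,z0=.004)
delta([.6113,-.2215,.04],3.8)
E
```

```text
0.2905485908254095 [-0.1986626  -0.49272086 -1.36549967]
cast_c p 0.58 xy [ 0.5818 -0.2186] yaw 4.7 IoU 0.533
base_c p 0.94 xy [ 0.6109 -0.2215] yaw 3.9 IoU 0.710
t 19.05 tcp [ 0.582  -0.2204  0.1266] rot [-1.8e+02  1.0e-01  3.8e+00] -> d [0.0293 0.0031 0.0866] w [-0.     0.001 -0.001]
```

View pics/w8.png

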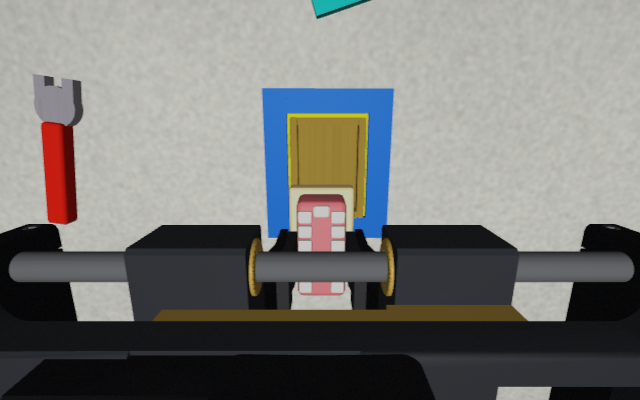

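The cast is held upright (322,240) in line with the base (327,165). Lowering it in.

Request:
arm_command(series=[{"gripper": 10, "dx": 0.0293, "dy": 0.002, "dz": 0.02, "wx": 0, "wy": 0, "wz": 0}, {"gripper": 10, "dx": 0.0293, "dy": 0.002, "dz": 0.045, "wx": 0, "wy": 0, "wz": 0}, {"gripper": 10, "dx": 0.0293, "dy": 0.002, "dz": 0.06, "wx": 0, "wy": 0, "wz": 0}, {"gripper": 10, "dx": 0.0293, "dy": 0.002, "dz": 0.07, "wx": 0, "wy": 0, "wz": 0}, {"gripper": 10, "dx": 0.0293, "dy": 0.002, "dz": 0.078, "wx": 0, "wy": 0, "wz": 0}, {"gripper": 10, "dx": 0.0293, "dy": 0.002, "dz": 0.083, "wx": 0, "wy": 0, "wz": 0}, {"gripper": 10, "dx": 0.0293, "dy": 0.002, "dz": 0.085, "wx": 0, "wy": 0, "wz": 0}, {"gripper": 10, "dx": 0.0293, "dy": 0.002, "dz": 0.0855, "wx": 0, "wy": 0, "wz": 0}])

```text
clock: 20.05
tcp_pos: [0.6123, -0.2201, 0.0419]
ee_rot: [180.0, -0.0, 3.8]
force: [0.2, 0.5, 0.4]
width: 0.292
```

Request:
arm_command(series=[{"gripper": 10, "dx": 0, "dy": 0, "dz": 0.001, "wx": 0, "wy": 0, "wz": 0}, {"gripper": 10, "dx": 0, "dy": 0, "dz": 0.0015, "wx": 0, "wy": 0, "wz": 0}, {"gripper": 10, "dx": 0, "dy": 0, "dz": 0.002, "wx": 0, "wy": 0, "wz": 0}])

```text
clock: 20.42
tcp_pos: [0.6122, -0.22, 0.0396]
ee_rot: [180.0, -0.0, 3.8]
force: [-0.2, -0.9, -1.2]
width: 0.294
```

Request:
arm_command(series=[{"gripper": 10, "dx": 0, "dy": 0, "dz": 0.001, "wx": 0, "wy": 0, "wz": 0}, {"gripper": 10, "dx": 0, "dy": 0, "dz": 0.001, "wx": 0, "wy": 0, "wz": 0}])

```text
clock: 20.68
tcp_pos: [0.6122, -0.2201, 0.0391]
ee_rot: [180.0, -0.0, 3.8]
force: [-1.7, 0.7, 3.7]
width: 0.291
```

Request:
arm_command(series=[{"gripper": 42, "dx": 0, "dy": 0, "dz": 0, "wx": 0, "wy": 0, "wz": 0}, {"gripper": 42, "dx": 0, "dy": 0, "dz": 0, "wx": 0, "wy": 0, "wz": 0}, {"gripper": 42, "dx": 0, "dy": 0, "dz": 0, "wx": 0, "wy": 0, "wz": 0}, {"gripper": 42, "dx": 0, "dy": 0, "dz": -0.02, "wx": 0, "wy": 0, "wz": 0}, {"gripper": 42, "dx": 0, "dy": 0, "dz": -0.06, "wx": 0, "wy": 0, "wz": 0}, {"gripper": 100, "dx": -0.05, "dy": -0.01, "dz": -0.1, "wx": 0, "wy": 0, "wz": 0}, {"gripper": 100, "dx": -0.11, "dy": -0.03, "dz": -0.12, "wx": 0, "wy": 0, "wz": 0.1}, {"gripper": 100, "dx": -0.17, "dy": -0.05, "dz": -0.16, "wx": 0, "wy": 0, "wz": 0.2}])

```text
clock: 21.68
tcp_pos: [0.4523, -0.1847, 0.1905]
ee_rot: [180.0, -0.0, -7.9]
force: [0.5, -0.2, 0.6]
width: 0.677
```

Request:
arm_command(series=[{"gripper": 100, "dx": -0.01, "dy": -0.02, "dz": -0.02, "wx": 0, "wy": 0, "wz": 0.12}, {"gripper": 100, "dx": -0.01, "dy": -0.02, "dz": -0.02, "wx": 0, "wy": 0, "wz": 0.12}, {"gripper": 100, "dx": -0.01, "dy": -0.02, "dz": -0.02, "wx": 0, "wy": 0, "wz": 0.12}])

```text
clock: 22.05
tcp_pos: [0.4473, -0.1645, 0.2095]
ee_rot: [180.0, -0.1, -14.4]
force: [-0.2, -0.4, 0.2]
width: 0.975
```

```bash
python3 - <<'E'
from h import *
f=grab('wrist','w9.png')
fit(f,'wrist','base_c',.611,-.2224,3.8,z0=.004)
fit(f,'wrist','cast_c',.6113,-.221,3.8,z0=.012);fit(f,'wrist','ring_c',.458,-.108,-14)
delta([.4575,-.108,.016],-14.5)
E
```

```text
base_c p 0.81 xy [ 0.6108 -0.2213] yaw 3.5 IoU 0.551
cast_c p 0.64 xy [ 0.6122 -0.2201] yaw 2.7 IoU 0.968
ring_c p 0.82 xy [ 0.4568 -0.1081] yaw -14.5 IoU 0.981
t 22.25 tcp [ 0.4468 -0.1642  0.208 ] rot [-1.80e+02  1.00e-01 -1.45e+01] -> d [-0.0033 -0.057   0.1921] w [-0.     0.002 -0.001]
```

View pics/w9.png

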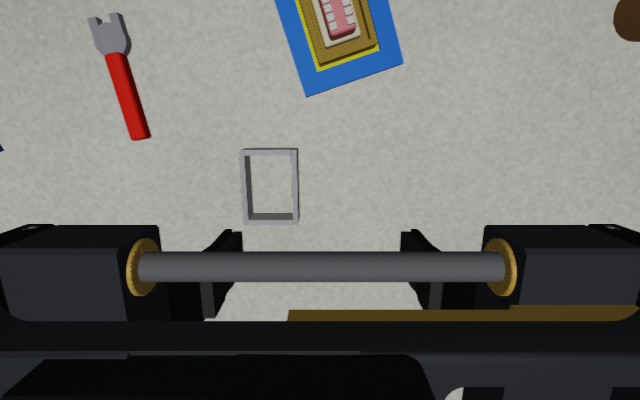

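The cast sits inside the base (340,15), fitted within 2 mm and 1°. The ring is at (270,186). Grasping the ring.

Request:
arm_command(series=[{"gripper": 100, "dx": -0.0042, "dy": -0.05, "dz": 0.02, "wx": 0, "wy": 0, "wz": 0}, {"gripper": 100, "dx": -0.0042, "dy": -0.057, "dz": 0.06, "wx": 0, "wy": 0, "wz": 0}, {"gripper": 100, "dx": -0.0042, "dy": -0.057, "dz": 0.11, "wx": 0, "wy": 0, "wz": 0}, {"gripper": 100, "dx": -0.0042, "dy": -0.057, "dz": 0.15, "wx": 0, "wy": 0, "wz": 0}, {"gripper": 100, "dx": -0.0042, "dy": -0.057, "dz": 0.18, "wx": 0, "wy": 0, "wz": 0}, {"gripper": 100, "dx": -0.0042, "dy": -0.057, "dz": 0.19, "wx": 0, "wy": 0, "wz": 0}, {"gripper": 85, "dx": -0.0042, "dy": -0.057, "dz": 0.19, "wx": 0, "wy": 0, "wz": 0}, {"gripper": 45, "dx": -0.0042, "dy": -0.057, "dz": 0.19, "wx": 0, "wy": 0, "wz": 0}], grip_force=30)

```text
clock: 23.25
tcp_pos: [0.4584, -0.1084, 0.0204]
ee_rot: [180.0, -0.1, -14.6]
force: [0.8, -0.5, 1.0]
width: 0.852
```

Request:
arm_command(series=[{"gripper": 45, "dx": 0, "dy": 0, "dz": 0, "wx": 0, "wy": 0, "wz": 0}, {"gripper": 45, "dx": 0, "dy": 0, "dz": 0, "wx": 0, "wy": 0, "wz": 0}, {"gripper": 45, "dx": 0, "dy": 0, "dz": 0, "wx": 0, "wy": 0, "wz": 0}, {"gripper": 45, "dx": 0, "dy": 0, "dz": 0, "wx": 0, "wy": 0, "wz": 0}, {"gripper": 45, "dx": 0, "dy": 0, "dz": 0, "wx": 0, "wy": 0, "wz": 0}])

```text
clock: 23.88
tcp_pos: [0.4582, -0.1083, 0.0203]
ee_rot: [180.0, -0.1, -14.6]
force: [-1.7, -0.1, 6.1]
width: 0.708
```

Request:
arm_command(series=[{"gripper": 45, "dx": 0, "dy": 0, "dz": -0.02, "wx": 0, "wy": 0, "wz": 0}, {"gripper": 45, "dx": 0, "dy": 0, "dz": -0.07, "wx": 0, "wy": 0, "wz": 0}, {"gripper": 45, "dx": 0.04, "dy": 0.03, "dz": -0.11, "wx": 0, "wy": 0, "wz": -0.1}, {"gripper": 45, "dx": 0.09, "dy": 0.06, "dz": -0.12, "wx": 0, "wy": 0, "wz": -0.2}, {"gripper": 45, "dx": 0.13, "dy": 0.08, "dz": -0.12, "wx": 0, "wy": 0, "wz": -0.318}, {"gripper": 45, "dx": 0.1416, "dy": 0.08, "dz": -0.12, "wx": 0, "wy": 0, "wz": -0.318}, {"gripper": 45, "dx": 0.1416, "dy": 0.08, "dz": -0.12, "wx": 0, "wy": 0, "wz": -0.318}])

```text
clock: 24.75
tcp_pos: [0.5735, -0.2202, 0.138]
ee_rot: [-179.9, 0.1, 3.6]
force: [-1.2, -0.1, -1.7]
width: 0.706
```

```bash
python3 - <<'E'
from h import *
s=telemetry.observe();print(s['width'],s['force'])
f=grab('wrist','w10.png')
t=telemetry.observe()['tcp_pos'];fit(f,'wrist','ring_c',t[0],t[1],3.8,z0=t[2]-.0203)
delta([.612,-.2215,.0463],3.7)
E
```

```text
0.7061725969065181 [-1.2002727  -0.0584039  -1.65445385]
ring_c p 0.97 xy [ 0.5726 -0.2205] yaw 4.4 IoU 0.260
t 24.85 tcp [ 0.5729 -0.2196  0.1382] rot [-1.799e+02  1.000e-01  3.700e+00] -> d [0.0391 0.0046 0.0918] w [-0.001  0.002 -0.001]
```

Request:
arm_command(series=[{"gripper": 45, "dx": 0.0385, "dy": 0.003, "dz": 0, "wx": 0, "wy": 0, "wz": 0}, {"gripper": 45, "dx": 0.0385, "dy": 0.003, "dz": 0.02, "wx": 0, "wy": 0, "wz": 0}, {"gripper": 45, "dx": 0.0385, "dy": 0.003, "dz": 0.045, "wx": 0, "wy": 0, "wz": 0}, {"gripper": 45, "dx": 0.0385, "dy": 0.003, "dz": 0.065, "wx": 0, "wy": 0, "wz": 0}, {"gripper": 45, "dx": 0.0385, "dy": 0.003, "dz": 0.08, "wx": 0, "wy": 0, "wz": 0}, {"gripper": 45, "dx": 0.0385, "dy": 0.003, "dz": 0.087, "wx": 0, "wy": 0, "wz": 0}, {"gripper": 45, "dx": 0.0385, "dy": 0.003, "dz": 0.089, "wx": 0, "wy": 0, "wz": 0}])

```text
clock: 25.72
tcp_pos: [0.6127, -0.2214, 0.05]
ee_rot: [-180.0, 0.0, 3.7]
force: [0.6, 0.1, -2.0]
width: 0.706
```

```bash
python3 - <<'E'
from h import *
f=grab('wrist','w11.png')
s=telemetry.observe();print(s['width'],s['force'])
delta([.612,-.2215,.0463],3.7)
E
```

```text
0.70604879897675 [-0.35307155 -0.58169388 -1.24929702]
t 25.77 tcp [ 0.6129 -0.2216  0.0502] rot [180.   -0.    3.7] -> d [-0.0009 -0.0001  0.0039] w [ 0.    -0.    -0.001]
```

Request:
arm_command(series=[{"gripper": 45, "dx": -0.001, "dy": 0, "dz": 0.001, "wx": 0, "wy": 0, "wz": 0}, {"gripper": 45, "dx": -0.001, "dy": 0, "dz": 0.002, "wx": 0, "wy": 0, "wz": 0}, {"gripper": 45, "dx": -0.001, "dy": 0, "dz": 0.003, "wx": 0, "wy": 0, "wz": 0}, {"gripper": 45, "dx": -0.001, "dy": 0, "dz": 0.004, "wx": 0, "wy": 0, "wz": 0}])

```text
clock: 26.28
tcp_pos: [0.6118, -0.2216, 0.0464]
ee_rot: [180.0, -0.0, 3.7]
force: [-2.9, 1.3, 4.8]
width: 0.705
```

Request:
arm_command(series=[{"gripper": 45, "dx": 0, "dy": 0, "dz": 0.0005, "wx": 0, "wy": 0, "wz": 0}, {"gripper": 45, "dx": 0, "dy": 0, "dz": 0.0005, "wx": 0, "wy": 0, "wz": 0}])

```text
clock: 26.52
tcp_pos: [0.6119, -0.2215, 0.0464]
ee_rot: [180.0, -0.0, 3.7]
force: [-2.9, 1.9, 5.2]
width: 0.71
```

Request:
arm_command(series=[{"gripper": 95, "dx": 0, "dy": 0, "dz": 0, "wx": 0, "wy": 0, "wz": 0}, {"gripper": 95, "dx": 0, "dy": 0, "dz": 0, "wx": 0, "wy": 0, "wz": 0}, {"gripper": 95, "dx": 0, "dy": 0, "dz": 0, "wx": 0, "wy": 0, "wz": 0}, {"gripper": 95, "dx": 0, "dy": 0, "dz": -0.02, "wx": 0, "wy": 0, "wz": 0}, {"gripper": 95, "dx": 0, "dy": 0, "dz": -0.06, "wx": 0, "wy": 0, "wz": 0}, {"gripper": 95, "dx": -0.04, "dy": 0, "dz": -0.1, "wx": 0, "wy": 0, "wz": 0}, {"gripper": 95, "dx": -0.09, "dy": -0.01, "dz": -0.14, "wx": 0, "wy": 0, "wz": 0}, {"gripper": 95, "dx": -0.13, "dy": -0.03, "dz": -0.18, "wx": 0, "wy": 0, "wz": 0}])

```text
clock: 27.52
tcp_pos: [0.4787, -0.2001, 0.2281]
ee_rot: [179.9, -0.1, 3.6]
force: [-0.9, -0.3, 2.0]
width: 0.951
```

```bash
python3 - <<'E'
from h import *
f=grab('wrist','w12.png')
fit(f,'wrist','ring_c',.611,-.2215,3.8,z0=.026)
fit(f,'wrist','spanner_c',.601,.015,-4)
delta([.41,.24,.24],-22.6)
E
```

```text
ring_c not seen
spanner_c p 0.81 xy [0.602  0.0143] yaw -3.5 IoU 0.906
t 27.68 tcp [ 0.4808 -0.2005  0.231 ] rot [179.7  -0.4   3.6] -> d [-0.0427 -0.444  -0.0117] w [ 0.003 -0.009  0.458]
```

View pics/w12.png

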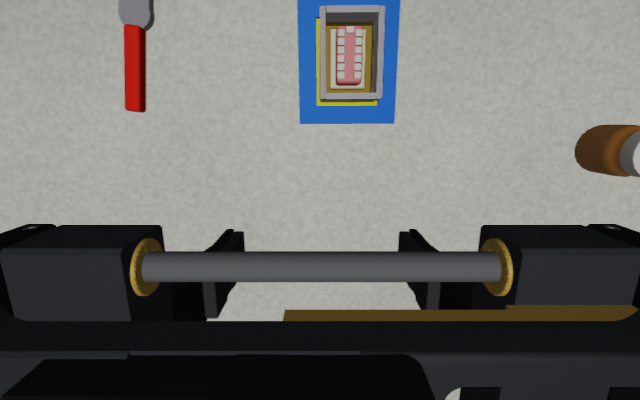

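The ring is standing on the base around the cast (352,52). On to the lid.

Request:
arm_command(series=[{"gripper": 75, "dx": -0.043, "dy": -0.444, "dz": -0.01, "wx": 0, "wy": 0, "wz": 0.458}, {"gripper": 75, "dx": -0.043, "dy": -0.444, "dz": -0.01, "wx": 0, "wy": 0, "wz": 0.458}, {"gripper": 75, "dx": -0.043, "dy": -0.444, "dz": -0.01, "wx": 0, "wy": 0, "wz": 0.458}, {"gripper": 75, "dx": -0.043, "dy": -0.444, "dz": -0.01, "wx": 0, "wy": 0, "wz": 0.458}, {"gripper": 75, "dx": -0.043, "dy": -0.444, "dz": -0.01, "wx": 0, "wy": 0, "wz": 0.458}, {"gripper": 75, "dx": -0.043, "dy": -0.444, "dz": -0.01, "wx": 0, "wy": 0, "wz": 0.458}, {"gripper": 75, "dx": -0.043, "dy": -0.444, "dz": -0.01, "wx": 0, "wy": 0, "wz": 0.458}, {"gripper": 75, "dx": -0.043, "dy": -0.444, "dz": -0.01, "wx": 0, "wy": 0, "wz": 0.458}])

```text
clock: 28.68
tcp_pos: [0.4079, 0.2438, 0.2353]
ee_rot: [-180.0, 0.1, -22.3]
force: [0.2, -0.4, -0.2]
width: 0.749
```

```bash
python3 - <<'E'
from h import *
f=grab('wrist','w13.png');f=grab('wrist')
t=fit(f,'wrist','lid_c',.4397,.276,-22.6)
t2=fit(f,'wrist','spanner_tray',.64,.215,5)
delta([t[0],t[1],.02],np.degrees(t[2]))
g=cv2.imread('pics/w12.png');
E
```

```text
lid_c p 0.94 xy [0.4404 0.2758] yaw -22.7 IoU 0.982
spanner_tray p 0.87 xy [0.6417 0.2297] yaw 7.1 IoU 0.990
t 28.88 tcp [0.4091 0.2397 0.2352] rot [179.9   0.  -22.6] -> d [ 0.015  -0.0457  0.2151] w [0.001 0.    0.003]
```

Request:
arm_command(series=[{"gripper": 75, "dx": 0.015, "dy": -0.0457, "dz": 0.03, "wx": 0, "wy": 0, "wz": 0.002}, {"gripper": 75, "dx": 0.015, "dy": -0.0457, "dz": 0.08, "wx": 0, "wy": 0, "wz": 0.002}, {"gripper": 75, "dx": 0.015, "dy": -0.0457, "dz": 0.13, "wx": 0, "wy": 0, "wz": 0.002}, {"gripper": 75, "dx": 0.015, "dy": -0.0457, "dz": 0.17, "wx": 0, "wy": 0, "wz": 0.002}, {"gripper": 65, "dx": 0.015, "dy": -0.0457, "dz": 0.2, "wx": 0, "wy": 0, "wz": 0.002}, {"gripper": 50, "dx": 0.015, "dy": -0.0457, "dz": 0.211, "wx": 0, "wy": 0, "wz": 0.002}, {"gripper": 40, "dx": 0.015, "dy": -0.0457, "dz": 0.2135, "wx": 0, "wy": 0, "wz": 0.002}, {"gripper": 36, "dx": 0.015, "dy": -0.0457, "dz": 0.2135, "wx": 0, "wy": 0, "wz": 0.002}], grip_force=35)

```text
clock: 29.88
tcp_pos: [0.4415, 0.2769, 0.0233]
ee_rot: [-179.9, -0.1, -22.7]
force: [0.5, -0.1, -0.7]
width: 0.411
```

Request:
arm_command(series=[{"gripper": 5, "dx": 0, "dy": 0, "dz": 0, "wx": 0, "wy": 0, "wz": 0}, {"gripper": 5, "dx": 0, "dy": 0, "dz": 0, "wx": 0, "wy": 0, "wz": 0}, {"gripper": 5, "dx": 0, "dy": 0, "dz": 0, "wx": 0, "wy": 0, "wz": 0}, {"gripper": 5, "dx": 0, "dy": 0, "dz": 0, "wx": 0, "wy": 0, "wz": 0}, {"gripper": 5, "dx": 0, "dy": 0, "dz": 0, "wx": 0, "wy": 0, "wz": 0}])

```text
clock: 30.5
tcp_pos: [0.4412, 0.2774, 0.0232]
ee_rot: [-179.9, -0.1, -22.7]
force: [-0.4, -0.2, 5.6]
width: 0.054
```

The jaws closed to 5%, so they passed over the top of the rib. The tips are really at about the reported TCP height or slightly above. I'll open and go 10 mm deeper.

Request:
arm_command(series=[{"gripper": 42, "dx": 0, "dy": 0, "dz": 0, "wx": 0, "wy": 0, "wz": 0}, {"gripper": 42, "dx": 0, "dy": 0, "dz": 0, "wx": 0, "wy": 0, "wz": 0}, {"gripper": 42, "dx": 0, "dy": 0, "dz": 0, "wx": 0, "wy": 0, "wz": 0}, {"gripper": 42, "dx": 0, "dy": 0, "dz": 0, "wx": 0, "wy": 0, "wz": 0}, {"gripper": 42, "dx": 0, "dy": 0, "dz": 0.002, "wx": 0, "wy": 0, "wz": 0}, {"gripper": 42, "dx": 0, "dy": 0, "dz": 0.004, "wx": 0, "wy": 0, "wz": 0}, {"gripper": 42, "dx": 0, "dy": 0, "dz": 0.006, "wx": 0, "wy": 0, "wz": 0}])

```text
clock: 31.38
tcp_pos: [0.4399, 0.2767, 0.0156]
ee_rot: [180.0, 0.0, -22.7]
force: [-0.2, 0.5, 0.1]
width: 0.422
```

```bash
python3 - <<'E'
from h import *
f=grab('wrist','w14.png')
s=telemetry.observe();print(s['width'],s['force'],s['tcp_pos'])
fit(f,'wrist','lid_c',.4404,.2758,-22.6)
E
```

```text
0.4189611971455799 [ 0.1478769  -0.17296323 -0.00968989] [0.4398149  0.27670584 0.0154275 ]
lid_c p 0.76 xy [0.4398 0.2754] yaw -22.0 IoU 0.568
```

Request:
arm_command(series=[{"gripper": 42, "dx": 0, "dy": 0, "dz": 0.0015, "wx": 0, "wy": 0, "wz": 0}, {"gripper": 42, "dx": 0, "dy": 0, "dz": 0.003, "wx": 0, "wy": 0, "wz": 0}, {"gripper": 42, "dx": 0, "dy": 0, "dz": 0.003, "wx": 0, "wy": 0, "wz": 0}])

```text
clock: 31.85
tcp_pos: [0.4402, 0.2769, 0.013]
ee_rot: [180.0, 0.0, -22.7]
force: [-0.8, 0.1, 0.7]
width: 0.416
```

Request:
arm_command(series=[{"gripper": 5, "dx": 0, "dy": 0, "dz": 0, "wx": 0, "wy": 0, "wz": 0}, {"gripper": 5, "dx": 0, "dy": 0, "dz": 0, "wx": 0, "wy": 0, "wz": 0}, {"gripper": 5, "dx": 0, "dy": 0, "dz": 0, "wx": 0, "wy": 0, "wz": 0}, {"gripper": 5, "dx": 0, "dy": 0, "dz": 0, "wx": 0, "wy": 0, "wz": 0}, {"gripper": 5, "dx": 0, "dy": 0, "dz": 0, "wx": 0, "wy": 0, "wz": 0}])

```text
clock: 32.48
tcp_pos: [0.4402, 0.2769, 0.0131]
ee_rot: [180.0, 0.0, -22.7]
force: [-0.3, -1.1, 1.7]
width: 0.248
```

Held at 0.248, which is 21.6 mm, so it's on the rib. Carrying the lid to the flask.

Request:
arm_command(series=[{"gripper": 5, "dx": 0, "dy": 0, "dz": -0.02, "wx": 0, "wy": 0, "wz": 0}, {"gripper": 5, "dx": 0, "dy": 0, "dz": -0.07, "wx": 0, "wy": 0, "wz": 0}, {"gripper": 5, "dx": 0.02, "dy": 0.03, "dz": -0.12, "wx": 0, "wy": 0, "wz": 0}, {"gripper": 5, "dx": 0.05, "dy": 0.065, "dz": -0.16, "wx": 0, "wy": 0, "wz": -0.1}, {"gripper": 5, "dx": 0.09, "dy": 0.11, "dz": -0.18, "wx": 0, "wy": 0, "wz": -0.2}, {"gripper": 5, "dx": 0.13, "dy": 0.155, "dz": -0.18, "wx": 0, "wy": 0, "wz": -0.3}, {"gripper": 5, "dx": 0.17, "dy": 0.2, "dz": -0.18, "wx": 0, "wy": 0, "wz": -0.4}, {"gripper": 5, "dx": 0.21, "dy": 0.25, "dz": -0.18, "wx": 0, "wy": 0, "wz": -0.461}])

```text
clock: 33.48
tcp_pos: [0.5373, -0.0349, 0.1927]
ee_rot: [-180.0, -0.0, 3.9]
force: [0.7, 0.5, -2.6]
width: 0.247
```

```bash
python3 - <<'E'
from h import *
s=telemetry.observe();print(s['width'],s['force'])
delta([.56,-.2215,.195],3.7)
E
```

```text
0.2472798151549741 [ 0.68548639  0.50108481 -2.57491523]
t 33.48 tcp [ 0.5373 -0.0349  0.1927] rot [-180.    -0.     3.9] -> d [ 0.0101  0.1877 -0.0024] w [-0.    -0.     0.003]
```

Request:
arm_command(series=[{"gripper": 5, "dx": 0.005, "dy": 0.05, "dz": -0.002, "wx": 0, "wy": 0, "wz": 0}, {"gripper": 5, "dx": 0.01, "dy": 0.1, "dz": -0.002, "wx": 0, "wy": 0, "wz": 0}, {"gripper": 5, "dx": 0.01, "dy": 0.14, "dz": -0.002, "wx": 0, "wy": 0, "wz": 0}, {"gripper": 5, "dx": 0.01, "dy": 0.17, "dz": -0.002, "wx": 0, "wy": 0, "wz": 0}, {"gripper": 5, "dx": 0.01, "dy": 0.18, "dz": -0.002, "wx": 0, "wy": 0, "wz": 0}, {"gripper": 5, "dx": 0.01, "dy": 0.18, "dz": -0.002, "wx": 0, "wy": 0, "wz": 0}, {"gripper": 5, "dx": 0.01, "dy": 0.18, "dz": -0.002, "wx": 0, "wy": 0, "wz": 0}])

```text
clock: 34.35
tcp_pos: [0.5586, -0.2109, 0.1948]
ee_rot: [-180.0, 0.0, 3.8]
force: [0.0, -0.2, -2.5]
width: 0.246
```

```bash
python3 - <<'E'
from h import *
f=grab('wrist')
t=telemetry.observe()['tcp_pos']; im=f['frame'].copy()
def quad(c,yaw,z,col):
    P=[[x,y,z] for x,y in((.042,.031),(.042,-.031),(-.042,-.031),(-.042,.031))]
    W=R.from_euler('z',yaw,degrees=True).apply(P)+[c[0],c[1],0]
    cv2.polylines(im,[np.round(proj(f,W)*8).astype(np.int32)],True,col,1,cv2.LINE_AA,3)
quad((.611,-.2215),3.7,.056,(0,255,0)); quad((.611,-.2215),3.7,.026,(255,0,255)); quad(t,3.7,t[2]-.0131+.008,(0,0,255))
cv2.imwrite('pics/w15.png',cv2.resize(im[40:320,200:460],None,fx=2.1,fy=2.1,interpolation=cv2.INTER_CUBIC))
fit(f,'wrist','lid_c',t[0],t[1],3.7,z0=t[2]-.0131);fit(f,'wrist','ring_c',.611,-.2215,3.7,z0=.026)
delta([.611,-.2215,.0691],3.7)
E
```

```text
lid_c p 0.61 xy [ 0.5587 -0.2109] yaw 3.6 IoU 0.544
ring_c p 0.93 xy [ 0.6112 -0.2216] yaw 4.1 IoU 0.288
t 34.5 tcp [ 0.5589 -0.2111  0.1952] rot [-180.    -0.     3.8] -> d [0.0513 0.0138 0.1261] w [-0.    -0.     0.002]
```

View pics/w15.png

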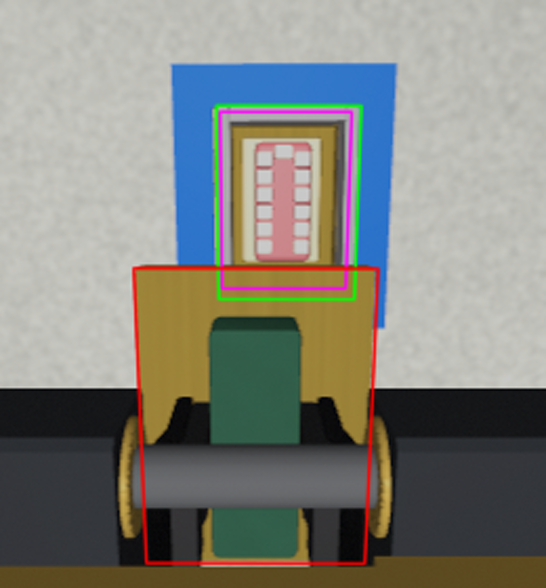

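The overlays match: green on the ring top's outline (288,200) and red on the lid plate. So both are where assumed. Lowering the lid.

Request:
arm_command(series=[{"gripper": 5, "dx": 0.03, "dy": 0.0138, "dz": 0, "wx": 0, "wy": 0, "wz": 0.002}, {"gripper": 5, "dx": 0.0513, "dy": 0.0138, "dz": 0.02, "wx": 0, "wy": 0, "wz": 0.002}, {"gripper": 5, "dx": 0.0513, "dy": 0.0138, "dz": 0.055, "wx": 0, "wy": 0, "wz": 0.002}, {"gripper": 5, "dx": 0.0513, "dy": 0.0138, "dz": 0.085, "wx": 0, "wy": 0, "wz": 0.002}, {"gripper": 5, "dx": 0.0513, "dy": 0.0138, "dz": 0.105, "wx": 0, "wy": 0, "wz": 0.002}, {"gripper": 5, "dx": 0.0513, "dy": 0.0138, "dz": 0.117, "wx": 0, "wy": 0, "wz": 0.002}, {"gripper": 5, "dx": 0.0513, "dy": 0.0138, "dz": 0.122, "wx": 0, "wy": 0, "wz": 0.002}, {"gripper": 5, "dx": 0.0513, "dy": 0.0138, "dz": 0.1235, "wx": 0, "wy": 0, "wz": 0.002}])

```text
clock: 35.5
tcp_pos: [0.6114, -0.2229, 0.0724]
ee_rot: [180.0, -0.1, 3.6]
force: [-0.5, -0.3, -2.8]
width: 0.246
```

Request:
arm_command(series=[{"gripper": 5, "dx": 0, "dy": 0, "dz": 0.001, "wx": 0, "wy": 0, "wz": 0}, {"gripper": 5, "dx": 0, "dy": 0, "dz": 0.002, "wx": 0, "wy": 0, "wz": 0}, {"gripper": 5, "dx": 0, "dy": 0, "dz": 0.002, "wx": 0, "wy": 0, "wz": 0}])

```text
clock: 35.88
tcp_pos: [0.6109, -0.2228, 0.0699]
ee_rot: [180.0, -0.0, 3.6]
force: [0.3, 0.1, -2.8]
width: 0.246
```

Request:
arm_command(series=[{"gripper": 5, "dx": 0, "dy": -0.001, "dz": 0.0005, "wx": 0, "wy": 0, "wz": 0}, {"gripper": 5, "dx": 0, "dy": -0.001, "dz": 0.001, "wx": 0, "wy": 0, "wz": 0}, {"gripper": 5, "dx": 0, "dy": -0.001, "dz": 0.001, "wx": 0, "wy": 0, "wz": 0}])

```text
clock: 36.25
tcp_pos: [0.6109, -0.2216, 0.0692]
ee_rot: [180.0, -0.0, 3.6]
force: [-1.8, 1.2, 3.2]
width: 0.251
```

Request:
arm_command(series=[{"gripper": 45, "dx": 0, "dy": 0, "dz": 0, "wx": 0, "wy": 0, "wz": 0}, {"gripper": 45, "dx": 0, "dy": 0, "dz": 0, "wx": 0, "wy": 0, "wz": 0}, {"gripper": 45, "dx": 0, "dy": 0, "dz": 0, "wx": 0, "wy": 0, "wz": 0}, {"gripper": 45, "dx": 0, "dy": 0, "dz": 0, "wx": 0, "wy": 0, "wz": 0}, {"gripper": 45, "dx": 0, "dy": 0, "dz": -0.02, "wx": 0, "wy": 0, "wz": 0}, {"gripper": 45, "dx": 0, "dy": 0, "dz": -0.07, "wx": 0, "wy": 0, "wz": 0}, {"gripper": 45, "dx": -0.04, "dy": -0.01, "dz": -0.11, "wx": 0, "wy": 0, "wz": 0.05}, {"gripper": 45, "dx": -0.08, "dy": -0.03, "dz": -0.15, "wx": 0, "wy": 0, "wz": 0.1}])

```text
clock: 37.25
tcp_pos: [0.5286, -0.1972, 0.2216]
ee_rot: [179.9, -0.1, -2.3]
force: [0.7, -0.6, 0.5]
width: 0.455
```

Request:
arm_command(series=[{"gripper": 45, "dx": -0.03, "dy": -0.05, "dz": -0.03, "wx": 0, "wy": 0, "wz": 0.03}, {"gripper": 45, "dx": -0.06, "dy": -0.1, "dz": -0.06, "wx": 0, "wy": 0, "wz": 0.03}, {"gripper": 45, "dx": -0.06, "dy": -0.1, "dz": -0.06, "wx": 0, "wy": 0, "wz": 0.03}, {"gripper": 45, "dx": -0.06, "dy": -0.1, "dz": -0.06, "wx": 0, "wy": 0, "wz": 0.03}])

```text
clock: 37.75
tcp_pos: [0.4732, -0.0947, 0.28]
ee_rot: [179.9, -0.2, -3.8]
force: [-0.4, -0.8, -0.7]
width: 0.448
```

```bash
python3 - <<'E'
from h import *
f=grab('wrist','w16.png')
fit(f,'wrist','lid_c',.611,-.2215,3.7,z0=.056)
t=fit(f,'wrist','spanner_c',.602,.0143,-3.5)
hsv=cv2.cvtColor(f['frame'],cv2.COLOR_BGR2HSV);m=cv2.inRange(hsv,(0,170,90),(6,255,255))
c=max(cv2.findContours(m,0,2)[0],key=cv2.contourArea)
P=np.array([ray(f,q,.014)[:2] for q in c.reshape(-1,2)]);print('red handle',cv2.minAreaRect((P*1000).astype(np.float32)))
delta([.602,.0143,.011],-4)
E
```

```text
lid_c p 0.61 xy [ 0.6108 -0.2218] yaw 3.8 IoU 0.960
spanner_c p 0.81 xy [0.5998 0.0142] yaw -3.5 IoU 0.880
red handle ((588.44921875, 15.025226593017578), (17.38359260559082, 87.95057678222656), 86.00432586669922)
t 37.9 tcp [ 0.4728 -0.0954  0.2777] rot [-1.8e+02  1.0e-01 -3.9e+00] -> d [ 0.1219 -0.1182  0.2666] w [-0.     0.002  0.002]
```

Request:
arm_command(series=[{"gripper": 45, "dx": 0.04, "dy": -0.04, "dz": 0.02, "wx": 0, "wy": 0, "wz": 0.002}, {"gripper": 45, "dx": 0.08, "dy": -0.08, "dz": 0.05, "wx": 0, "wy": 0, "wz": 0.002}, {"gripper": 45, "dx": 0.119, "dy": -0.118, "dz": 0.08, "wx": 0, "wy": 0, "wz": 0.002}, {"gripper": 45, "dx": 0.119, "dy": -0.118, "dz": 0.13, "wx": 0, "wy": 0, "wz": 0.002}, {"gripper": 45, "dx": 0.119, "dy": -0.118, "dz": 0.18, "wx": 0, "wy": 0, "wz": 0.002}, {"gripper": 45, "dx": 0.119, "dy": -0.118, "dz": 0.22, "wx": 0, "wy": 0, "wz": 0.002}, {"gripper": 45, "dx": 0.119, "dy": -0.118, "dz": 0.22, "wx": 0, "wy": 0, "wz": 0.002}])

```text
clock: 38.78
tcp_pos: [0.5954, 0.0147, 0.053]
ee_rot: [-180.0, 0.6, -4.0]
force: [-0.6, -0.5, 1.2]
width: 0.451
```

```bash
python3 - <<'E'
from h import *
delta([.6,.0142,.004],-4)
E
```

```text
t 38.77 tcp [0.5954 0.0147 0.053 ] rot [-180.     0.6   -4. ] -> d [0.0052 0.0002 0.049 ] w [-0.     0.011 -0.001]
```

Request:
arm_command(series=[{"gripper": 45, "dx": 0.001, "dy": 0, "dz": 0.02, "wx": 0, "wy": 0, "wz": 0}, {"gripper": 45, "dx": 0.001, "dy": 0, "dz": 0.035, "wx": 0, "wy": 0, "wz": 0}, {"gripper": 45, "dx": 0.001, "dy": 0, "dz": 0.044, "wx": 0, "wy": 0, "wz": 0}, {"gripper": 45, "dx": 0.001, "dy": 0, "dz": 0.048, "wx": 0, "wy": 0, "wz": 0}, {"gripper": 45, "dx": 0.001, "dy": 0, "dz": 0.05, "wx": 0, "wy": 0, "wz": 0}, {"gripper": 45, "dx": 0.001, "dy": 0, "dz": 0.052, "wx": 0, "wy": 0, "wz": 0}, {"gripper": 45, "dx": 0.001, "dy": 0, "dz": 0.052, "wx": 0, "wy": 0, "wz": 0}], grip_force=25)

```text
clock: 39.65
tcp_pos: [0.6006, 0.0151, 0.0068]
ee_rot: [-180.0, -0.0, -4.0]
force: [0.7, -0.8, -0.6]
width: 0.45
```

Request:
arm_command(series=[{"gripper": 3, "dx": 0, "dy": 0, "dz": 0, "wx": 0, "wy": 0, "wz": 0}, {"gripper": 3, "dx": 0, "dy": 0, "dz": 0, "wx": 0, "wy": 0, "wz": 0}, {"gripper": 3, "dx": 0, "dy": 0, "dz": 0, "wx": 0, "wy": 0, "wz": 0}, {"gripper": 3, "dx": 0, "dy": 0, "dz": 0, "wx": 0, "wy": 0, "wz": 0}, {"gripper": 3, "dx": 0, "dy": 0, "dz": 0, "wx": 0, "wy": 0, "wz": 0}, {"gripper": 3, "dx": 0, "dy": 0, "dz": 0, "wx": 0, "wy": 0, "wz": 0}])

```text
clock: 40.4
tcp_pos: [0.6005, 0.015, 0.0067]
ee_rot: [180.0, -0.0, -4.0]
force: [-0.6, 0.2, 2.2]
width: 0.202
```

Request:
arm_command(series=[{"gripper": 3, "dx": 0, "dy": 0, "dz": -0.02, "wx": 0, "wy": 0, "wz": 0}, {"gripper": 3, "dx": 0, "dy": 0, "dz": -0.06, "wx": 0, "wy": 0, "wz": 0}, {"gripper": 3, "dx": -0.004, "dy": -0.04, "dz": -0.1, "wx": 0, "wy": 0, "wz": 0}, {"gripper": 3, "dx": -0.008, "dy": -0.09, "dz": -0.12, "wx": 0, "wy": 0, "wz": -0.08}, {"gripper": 3, "dx": -0.011, "dy": -0.14, "dz": -0.12, "wx": 0, "wy": 0, "wz": -0.194}, {"gripper": 3, "dx": -0.015, "dy": -0.19, "dz": -0.12, "wx": 0, "wy": 0, "wz": -0.194}, {"gripper": 3, "dx": -0.015, "dy": -0.214, "dz": -0.12, "wx": 0, "wy": 0, "wz": -0.194}, {"gripper": 3, "dx": -0.015, "dy": -0.214, "dz": -0.12, "wx": 0, "wy": 0, "wz": -0.194}])

```text
clock: 41.4
tcp_pos: [0.6002, 0.231, 0.1272]
ee_rot: [180.0, -0.0, 7.3]
force: [0.4, -0.5, -1.4]
width: 0.202
```

```bash
python3 - <<'E'
from h import *
s=telemetry.observe();print(s['width'],s['force'])
f=grab('wrist','w17.png');t=s['tcp_pos']
p=fit(f,'wrist','spanner_c',t[0],t[1],7.1,z0=t[2]-.0067)
fit(f,'wrist','spanner_tray',.6417,.2297,7.1)
hsv=cv2.cvtColor(f['frame'],cv2.COLOR_BGR2HSV);m=cv2.inRange(hsv,(25,200,120),(35,255,255));print('yellow px',cv2.boundingRect(m))
im=f['frame'].copy()
def draw(pts,c,z,yaw,col):
    W=R.from_euler('z',yaw,degrees=True).apply([[x/1e3,y/1e3,z] for x,y in pts])+[c[0],c[1],0]
    cv2.polylines(im,[np.round(proj(f,W)*8).astype(np.int32)],True,col,1,cv2.LINE_AA,3)
draw([(-63,14),(24,14),(24,23),(77,23),(77,-23),(24,-23),(24,-14),(-63,-14)],(.6417,.2297),.009,7.1,(255,0,255))
draw([(-57,9),(33,9),(33,17),(70,17),(70,-17),(33,-17),(33,-9),(-57,-9)],telemetry.observe()['tcp_pos'],t[2]+.003,7.1,(0,255,0))
cv2.imwrite('pics/w18.png',cv2.resize(im[0:320,160:480],None,fx=1.8,fy=1.8,interpolation=cv2.INTER_CUBIC))
delta([.6417,.2297,.0107],7.1)
E
```

```text
0.20197422734561873 [ 0.41053144 -0.46456672 -1.36137587]
spanner_c p 0.69 xy [0.5998 0.2308] yaw 7.4 IoU 0.609
spanner_tray p 0.58 xy [0.6419 0.2298] yaw 6.9 IoU 0.664
yellow px (303, 58, 54, 161)
t 41.55 tcp [0.6004 0.2283 0.1267] rot [180.    0.    7.1] -> d [0.0412 0.0036 0.116 ] w [ 0.001  0.    -0.   ]
```

View pics/w18.png

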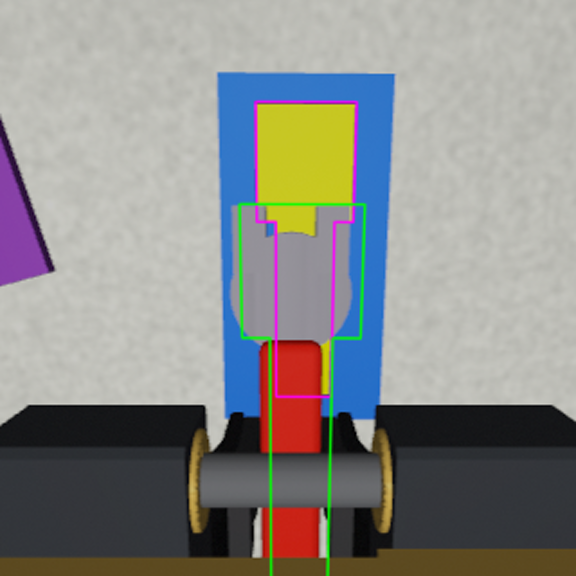

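Last picture (16th): the magenta overlay matches the cavity of the blue tray, with the wide end forward (305,160), and the head points that way too. The green overlay's 2 mm offset is settling between the picture and the reading. Lowering the spanner.

Request:
arm_command(series=[{"gripper": 3, "dx": 0.041, "dy": 0.0036, "dz": 0.01, "wx": 0, "wy": 0, "wz": 0}, {"gripper": 3, "dx": 0.041, "dy": 0.0036, "dz": 0.05, "wx": 0, "wy": 0, "wz": 0}, {"gripper": 3, "dx": 0.041, "dy": 0.0036, "dz": 0.08, "wx": 0, "wy": 0, "wz": 0}, {"gripper": 3, "dx": 0.041, "dy": 0.0036, "dz": 0.095, "wx": 0, "wy": 0, "wz": 0}, {"gripper": 3, "dx": 0.041, "dy": 0.0036, "dz": 0.102, "wx": 0, "wy": 0, "wz": 0}, {"gripper": 3, "dx": 0.041, "dy": 0.0036, "dz": 0.106, "wx": 0, "wy": 0, "wz": 0}, {"gripper": 3, "dx": 0.041, "dy": 0.0036, "dz": 0.106, "wx": 0, "wy": 0, "wz": 0}])

```text
clock: 42.42
tcp_pos: [0.642, 0.2312, 0.0216]
ee_rot: [-180.0, -0.1, 7.2]
force: [-0.8, -0.3, -1.4]
width: 0.201
```

```bash
python3 - <<'E'
from h import *
f=grab('wrist','w19.png');s=telemetry.observe();print(s['width'],s['force'])
delta([.6417,.2297,.0107],7.1)
E
```

```text
0.20429840302797633 [ 0.27613265 -0.26844717 -2.13558721]
t 42.48 tcp [0.6421 0.2313 0.0218] rot [-1.8e+02 -1.0e-01  7.2e+00] -> d [-0.0007  0.0016  0.0111] w [-0.    -0.002  0.001]
```

Request:
arm_command(series=[{"gripper": 3, "dx": -0.0005, "dy": 0.0015, "dz": 0.002, "wx": 0, "wy": 0, "wz": 0}, {"gripper": 3, "dx": -0.0005, "dy": 0.0015, "dz": 0.004, "wx": 0, "wy": 0, "wz": 0}, {"gripper": 3, "dx": -0.0005, "dy": 0.0015, "dz": 0.006, "wx": 0, "wy": 0, "wz": 0}, {"gripper": 3, "dx": -0.0005, "dy": 0.0015, "dz": 0.008, "wx": 0, "wy": 0, "wz": 0}, {"gripper": 3, "dx": -0.0005, "dy": 0.0015, "dz": 0.0095, "wx": 0, "wy": 0, "wz": 0}, {"gripper": 3, "dx": -0.0005, "dy": 0.0015, "dz": 0.0095, "wx": 0, "wy": 0, "wz": 0}])

```text
clock: 43.22
tcp_pos: [0.641, 0.2296, 0.011]
ee_rot: [180.0, 0.0, 7.2]
force: [-0.4, -0.1, -1.0]
width: 0.201
```

Request:
arm_command(series=[{"gripper": 3, "dx": 0.0005, "dy": 0, "dz": 0.0008, "wx": 0, "wy": 0, "wz": 0}, {"gripper": 3, "dx": 0.0005, "dy": 0, "dz": 0.0008, "wx": 0, "wy": 0, "wz": 0}, {"gripper": 3, "dx": 0.0005, "dy": 0, "dz": 0.0008, "wx": 0, "wy": 0, "wz": 0}])

```text
clock: 43.6
tcp_pos: [0.6416, 0.2297, 0.0107]
ee_rot: [-180.0, -0.0, 7.2]
force: [-3.2, -0.3, 3.1]
width: 0.202
```

Contact is at the expected height, so I'll release, rise and retreat for a check.

Request:
arm_command(series=[{"gripper": 45, "dx": 0, "dy": 0, "dz": 0, "wx": 0, "wy": 0, "wz": 0}, {"gripper": 45, "dx": 0, "dy": 0, "dz": 0, "wx": 0, "wy": 0, "wz": 0}, {"gripper": 45, "dx": 0, "dy": 0, "dz": 0, "wx": 0, "wy": 0, "wz": 0}, {"gripper": 45, "dx": 0, "dy": 0, "dz": 0, "wx": 0, "wy": 0, "wz": 0}, {"gripper": 45, "dx": 0, "dy": 0, "dz": -0.02, "wx": 0, "wy": 0, "wz": 0}, {"gripper": 45, "dx": 0, "dy": 0, "dz": -0.07, "wx": 0, "wy": 0, "wz": 0}, {"gripper": 45, "dx": -0.04, "dy": 0.02, "dz": -0.12, "wx": 0, "wy": 0, "wz": 0}, {"gripper": 45, "dx": -0.08, "dy": 0.05, "dz": -0.17, "wx": 0, "wy": 0, "wz": 0}])

```text
clock: 44.6
tcp_pos: [0.5747, 0.1762, 0.1745]
ee_rot: [-180.0, -0.1, 7.2]
force: [0.3, -0.2, 1.4]
width: 0.447
```

Request:
arm_command(series=[{"gripper": 45, "dx": -0.03, "dy": 0.05, "dz": -0.03, "wx": 0, "wy": 0, "wz": 0}, {"gripper": 45, "dx": -0.08, "dy": 0.1, "dz": -0.08, "wx": 0, "wy": 0, "wz": 0}, {"gripper": 45, "dx": -0.08, "dy": 0.1, "dz": -0.08, "wx": 0, "wy": 0, "wz": 0}, {"gripper": 45, "dx": -0.08, "dy": 0.1, "dz": -0.08, "wx": 0, "wy": 0, "wz": 0}, {"gripper": 45, "dx": -0.08, "dy": 0.1, "dz": -0.08, "wx": 0, "wy": 0, "wz": 0}])

```text
clock: 45.22
tcp_pos: [0.5082, 0.0676, 0.2514]
ee_rot: [-180.0, -0.0, 7.2]
force: [-0.7, 0.7, -1.0]
width: 0.453
```

```bash
python3 - <<'E'
from h import *
f=grab('wrist','w20.png')
fit(f,'wrist','spanner_c',.6417,.2297,7.1,z0=.004)
fit(f,'wrist','spanner_tray',.6417,.2297,7.1)
fit(f,'wrist','lid_c',.611,-.2215,3.7,z0=.056)
hsv=cv2.cvtColor(f['frame'],cv2.COLOR_BGR2HSV);m=cv2.inRange(hsv,(0,170,90),(6,255,255))
c=max(cv2.findContours(m,0,2)[0],key=cv2.contourArea)
P=np.array([ray(f,q,.018)[:2] for q in c.reshape(-1,2)]);(cx,cy),sz,a=cv2.minAreaRect((P*1000).astype(np.float32))
print('red',cx,cy,sz,a,'point',cx+12*.992,cy+12*.124)
for cam in('scene','top'):
    g=grab(cam,cam+'9.png')
    for n,h in dict(articulator=0,jar=0,bowl=0,lid_c=.069,spanner_c=.012).items():
        for d in models.tip_of(cam,n)[:1]: print(cam,n,round(d['p'],2),np.round(ray(g,d['xy'],h),3))
print(telemetry.observe()['force'],telemetry.observe()['clock'])
E
```

```text
spanner_c p 0.94 xy [0.6431 0.2289] yaw 7.6 IoU 0.859
spanner_tray p 0.86 xy [0.6411 0.2299] yaw 6.8 IoU 0.740
lid_c p 0.68 xy [ 0.6111 -0.2221] yaw 3.4 IoU 0.962
red 629.9732055664062 228.3648681640625 (88.10973358154297, 18.290124893188477) 7.037695407867432 point 641.8772055664062 229.8528681640625
scene articulator 0.91 [0.475 0.511 0.   ]
scene jar 0.97 [ 0.532 -0.537  0.   ]
scene bowl 0.71 [ 0.817 -0.023  0.   ]
scene lid_c 0.7 [ 0.6   -0.223  0.069]
scene spanner_c 0.55 [0.658 0.232 0.012]
top articulator 0.96 [0.464 0.524 0.   ]
top jar 0.66 [ 0.525 -0.532  0.   ]
top bowl 0.58 [ 0.816 -0.016  0.   ]
top lid_c 0.86 [ 0.609 -0.226  0.069]
top spanner_c 0.67 [0.65  0.217 0.012]
[ 0.32823077  0.12719629 -0.75264178] 46.025
```

The spanner is within about 1 mm of its tray, the lid is on the ring, and the bystanders haven't moved. Handing in.

```bash
python3 -c "
from h import *
print(ctrl.sign_off())"
```

```text
the job is handed in; nothing more can be done
None
```

The flask is made up in its tray and the spanner lies in its own tray. I handed in at about 46 s of the 136 s, with no verdict reported.

**Last checks**
- **Base:** measured about 0.5 mm from its tray's centre before it was covered.
- **Cast:** measured about 2 mm from the base's centre. It seated at the expected height.
- **Ring:** the network missed it in the first look after placing. A later overlay matched its top outline, about 1 mm from the base's centre.
- **Lid:** measured within 1 mm of the ring, at yaw 3.4 to 3.8° against the tray's 3.8°.
- **Spanner:** the red handle puts it within about 1 mm of the tray's origin at 7.0°; the tray fits gave 6.8 to 7.1°. The coarser scene and top cameras put it up to 16 mm away. I trusted the closer wrist view.
- **Bystanders:** articulator, jar and bowl agreed with their starting positions to within about 12 mm, which is about the networks' scatter.

**What went wrong on the way**
- **Fingertip height:** the fingertips were not 19 mm ahead of the reported TCP. They were at about its height or a few mm above it.
- **Missed grasps:** because of this, two grasps of the base and one of the lid's rib closed on nothing. I found the true depth by lowering in small steps while watching the force, and nothing was displaced.

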